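# Clear a stack of set-up pieces into their storage places

### The job

Take the stack on the surface plate apart from the top down and put every piece away: the narrow bar in the long narrow cradle, the slotted block in the square cradle, the ring over the wooden post, and last the wide plate in the wide cradle. Each piece must end right way up (as it lies in the stack), fully down in its place, and let go. Leave the oil bottle and the tin standing where they are.

Things in the scene. Friction and masses are not known exactly. Their poses are not given: they have to be found in the camera images.
- bar: Narrow dark steel bar, 20 (x) x 126 (y) x 30 (z) mm, about 0.5 kg, top of the stack, lying across both the ring and the block. Origin: centre of its underside; y along its length, z up.
- slot_block: Square steel block 44 x 44 x 26 mm high, about 0.32 kg, with a slot 12 mm wide and 12 mm deep across its top along its x axis. Middle of the stack, at one end of the wide plate (which end varies), partly under the bar. Origin: centre of its underside, z up.
- ring: Plain brass ring, outside diameter 48, bore 30, height 26 mm, about 0.25 kg. Middle of the stack, at the other end of the wide plate, partly under the bar. Origin: centre of its underside, z up. There is about 38 mm free between ring and block.
- jaw_plate: Wide aluminium plate 58 (x) x 140 (y) x 25 (z) mm, about 0.5 kg, bottom of the stack, on the dark steel top of a fixed green surface plate whose top is 20 mm above the bench. The ring and the block stand on it 42 mm either side of its centre along y. Turned up to 0.35 rad from the world axes. Origin: centre of its underside; y along its length, z up.
- bar_cradle: Long narrow wooden cradle for the bar, 48 x 154 mm outside, 10 mm high; open recess 36 (x) x 142 (y) mm, 5 mm deep, its floor 5 mm above the origin, rim 6 mm wide. Fixed. Origin: centre of its underside on the bench, z up, x across and y along the recess. Turned up to 0.25 rad from the world axes; the four places swap positions from start to start.
- block_cradle: Square wooden cradle for the slotted block, 72 x 72 mm outside, 10 mm high; open recess 60 x 60 mm, 5 mm deep, its floor 5 mm above the origin, rim 6 mm wide. Fixed. Origin: centre of its underside on the bench, z up, x across and y along the recess. Turned up to 0.25 rad from the world axes; the four places swap positions from start to start.
- post: Wooden base 80 x 80 x 8 mm with an upright post for the ring at its centre, 14 mm diameter, rising 32 mm above the base (its top 40 mm above the origin, tapered in the last 4 mm). Fixed. Origin: centre of its underside on the bench, z up. Swaps positions with the cradles.
- plate_cradle: Wide wooden cradle for the wide plate, 86 x 168 mm outside, 10 mm high; open recess 74 (x) x 156 (y) mm, 5 mm deep, its floor 5 mm above the origin, rim 6 mm wide. Fixed. Origin: centre of its underside on the bench, z up, x across and y along the recess. Turned up to 0.25 rad from the world axes; the four places swap positions from start to start.
- oil_bottle: Bystander: white oil bottle, diameter 56, height 140 mm, black cap, loose on the bench to one side of the surface plate. Origin: centre of its underside.
- tin: Bystander: open aluminium tin, diameter 70, height 70 mm, loose on the bench to the other side of the surface plate. Origin: centre of its underside.

How it is judged:
By the outcome, as a careful person would: the job done as asked, in the order asked, and still so for the second after the job is handed in, with the robot touching nothing.
It also fails if it takes over 115 s, if anything falls off the work surface, if the arm or the gripper's body presses on something with over 40 N, if the wrist force passes 120 N, or if a joint passes its speed limit or range.

### The arm

A 6-joint arm with a two-finger parallel gripper is mounted at the origin on the work surface. World frame = base frame: x ahead of the robot, y to its left, z up, the work surface at z = 0. Lengths are in m, angles in rad, forces in N, time in s.
With the tool pointing down it reaches from about 0.35 to 0.775 m from the base axis. Payload 5.5 kg.
Tool frame: the origin (TCP) lies on the centre line of the jaws, within the pads' length; the fingertips stand 17 mm ahead of it and the grasp point (between the pads) lies 2 mm behind it; z points along the fingers, y is the direction in which the jaws open and shut (so a half turn about z gives the same grasp; the last joint's range is limited). The gripper opens to 85 mm and grips with 20 to 120 N. Pads are 22 mm wide; open, the fingers measure 114 mm over their backs; the gripper's body (76 mm by 85 mm) begins 54 mm behind the grasp point. The pads swing forward as they close: fully open they stand 13 mm farther back than shut.
Start: joints at [1.017, 0.313, 0.046, 1.304, 0, 1.431], TCP at [0.231, 0.527, 0.248] pointing down, gripper open.
Joint ranges: [-2.76, 2.76], [-0.86, 1.69], [-1.03, 1.26], [-2.2, 2.34], [-1.47, 1.5], [-3.14, 3.14]. Speed limits (rad/s): [2.57, 2.57, 3.14, 3.14, 3.14, 3.14].

### API

Orientations are given as a unit quaternion [w, x, y, z].
In Python, from workcell import env gives the robot as it stands.
- The arm moves only by the tool servo_tool, never from a script. Its argument "increments" is a list of rows, each an object of numbers: "claw": the closure, from 0 (fully open) to 1 (shut); "x", "y", "z": the shift along the world's x, y, z in units of 25 mm (1.0 is 25 mm); "ax", "ay", "az": the turn, a rotation vector about the world's x, y, z in units of 8 degrees (1.0 is 8 degrees). A call has 1 to 5 rows; each row shifts and turns the commanded pose from where the row before left it; what a row does not reach is not made up. A row lasts 1/10 s, in which the tool goes at most 50 mm and 8.59 degrees, less where a joint would pass 70% of its speed; a pose out of reach is approached as far as the arm can. A call is refused whole if a number of a shift passes 1 or a number of a turn 1, either way. A call with a gripper value outside its range is refused whole. The fingers move at their own pace and stop on an object; "newtons" is the grip in N (left out, the last holds). Time passes only in rows, so rows that do not move let the fingers close. It gives the time, the measured TCP pose, the force and the opening at its end, in the units of the state.
- env.get_state(): the state, without advancing time (a new reading comes with each control period).
- env.read_camera(name): name is "scene" or "top" or "wrist"; returns the picture (480x640x3 uint8, red, green, blue); there is no depth.
- env.calibration(name): a dict with "K" (3x3 intrinsics, pixels), "distortion" ([k1, k2, p1, p2, k3] as OpenCV has them; the pictures are not rectified), "world_to_cam" (4x4, takes a point from world to camera coordinates). Camera axes: x right, y down, z forward; pixel columns grow to the right and rows downward; lengths in m; the calibration is good to about 2 mm. A picture is of the moment at which its call begins: read the wrist's pose just before it. calibration takes no time and is no camera call; for the wrist camera it gives the pose at the moment of the call.
- env.hand_in(): hands the job in, once; it reports no verdict.
The state is a dict: "clock": time; "joint_pos": joint angles; "qvel": joint speeds; "tau": joint torques, N m; "tcp_pos": TCP position; "orientation": TCP orientation; "wrist_force": force on the tool from outside, world axes, zero at the start; "ft_torque": the same for the moment, N m; "finger_gap": finger opening in m.
Only numpy, scipy, OpenCV 4.12 (cv2) and the standard library are available. Lean on these libraries where they do the work, as an engineer would, in place of code of your own. Each camera call takes 0.05 s, during which the arm holds its last target.

## Working session

There is one attempt and no reset: what is moved stays moved. The work goes in short steps, Python scripts to look and compute and a tool call to move; the robot and the scene stay as the last step left them, time stands still between calls to the robot, and variables do not carry over. Pictures are saved under pics/ and viewed, and the job is handed in when it is done.

Besides the shell and the picture viewer there is one more tool, called as a command line: name --argument value ..., lists and objects as JSON in quotes. servo_tool: Moves the arm, as the interface text tells. Its arguments: {"type":"object","properties":{"increments":{"type":"array"},"newtons":{"type":"number"}},"required":["increments"]}

```bash
ls; mkdir -p pics; python3 - <<'E'
from workcell import env
import cv2,numpy as np
np.set_printoptions(precision=4,suppress=True)
print(env.get_state())
for n in ["scene","top","wrist"]:
    c=env.calibration(n);print(n,c)
    cv2.imwrite(f"pics/{n}0.png",env.read_camera(n)[:,:,::-1])
E
```

```text
pics
{'clock': 0.0, 'joint_pos': array([1.0174, 0.314 , 0.045 , 1.3036, 0.    , 1.4312]), 'qvel': array([ 0.0001, -0.0016, -0.0007, -0.001 ,  0.002 , -0.0007]), 'tau': array([ -0.0001, -48.0621,  29.8537,   0.0193,  -0.0002,   0.    ]), 'tcp_pos': array([0.231 , 0.526 , 0.2474]), 'orientation': array([-0.0003,  0.2054,  0.9787, -0.0009]), 'wrist_force': array([ 0.2717, -0.4031, -0.5079]), 'ft_torque': array([-0.0367,  0.0422,  0.0774]), 'finger_gap': 0.08530231462288278}
scene {'K': array([[522.2815,   0.    , 321.2857],
       [  0.    , 522.2815, 243.9634],
       [  0.    ,   0.    ,   1.    ]]), 'distortion': array([-0.072,  0.   ,  0.   ,  0.   ,  0.   ]), 'world_to_cam': array([[ 0.0559,  0.9983,  0.0186, -0.0485],
       [ 0.7153, -0.027 , -0.6983, -0.2977],
       [-0.6966,  0.0523, -0.7156,  1.3369],
       [ 0.    ,  0.    ,  0.    ,  1.    ]])}
top {'K': array([[580.158 ,   0.    , 312.8655],
       [  0.    , 580.158 , 230.3473],
       [  0.    ,   0.    ,   1.    ]]), 'distortion': array([-0.0857,  0.    ,  0.    ,  0.    ,  0.    ]), 'world_to_cam': array([[-0.067 , -0.9978,  0.0016,  0.0298],
       [-0.9705,  0.0648, -0.2322,  0.512 ],
       [ 0.2315, -0.0171, -0.9727,  1.3076],
       [ 0.    ,  0.    ,  0.    ,  1.    ]])}
wrist {'K': array([[394.0223,   0.    , 318.1687],
       [  0.    , 394.0223, 234.7668],
       [  0.    ,   0.    ,   1.    ]]), 'distortion': array([-0.0523,  0.    ,  0.    ,  0.    ,  0.    ]), 'world_to_cam': array([[ 0.4025,  0.9154, -0.0009, -0.5748],
       [ 0.8745, -0.3842,  0.2962, -0.0383],
       [ 0.2708, -0.12  , -0.9551,  0.3794],
       [ 0.    ,  0.    ,  0.    ,  1.    ]])}
```

View pics/top0.png

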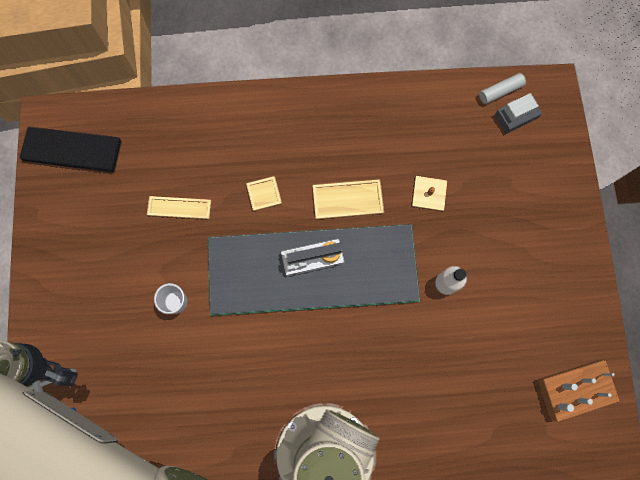

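View pics/scene0.png

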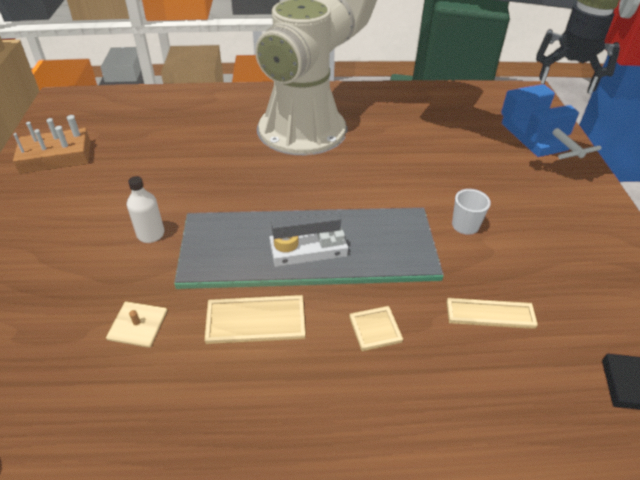

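View pics/wrist0.png

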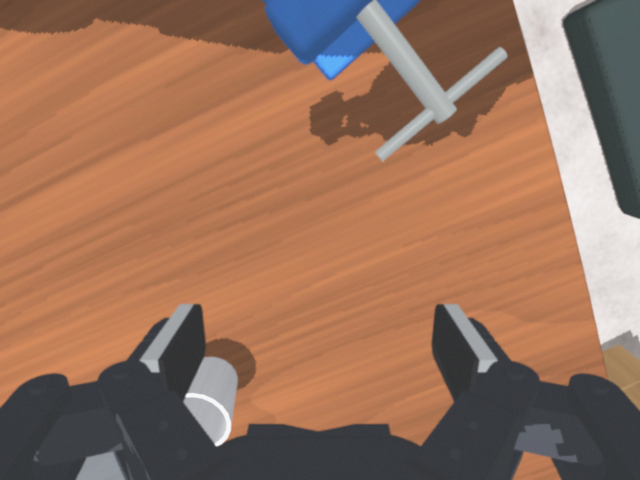

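The top view shows the stack around (312,257), with the cradles from left to right: bar (180,208), block (264,193), plate (348,199) and post (430,193). Next I'll enlarge the crops.

```bash
python3 - <<'E'
import cv2
t=cv2.imread('pics/top0.png');s=cv2.imread('pics/scene0.png')
def crop(im,x,y,w,h,k,n):
    cv2.imwrite('pics/'+n,cv2.resize(im[y:y+h,x:x+w],None,fx=k,fy=k,interpolation=cv2.INTER_CUBIC))
crop(t,270,225,90,65,8,'t_stack.png')
crop(t,140,170,150,55,5,'t_left.png')
crop(t,300,170,155,55,5,'t_right.png')
crop(s,260,210,100,62,8,'s_stack.png')
crop(s,90,285,220,65,3.6,'s_left.png')
crop(s,340,285,205,70,3.8,'s_right.png')
E
```

```text
(no output)
```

View pics/t_stack.png

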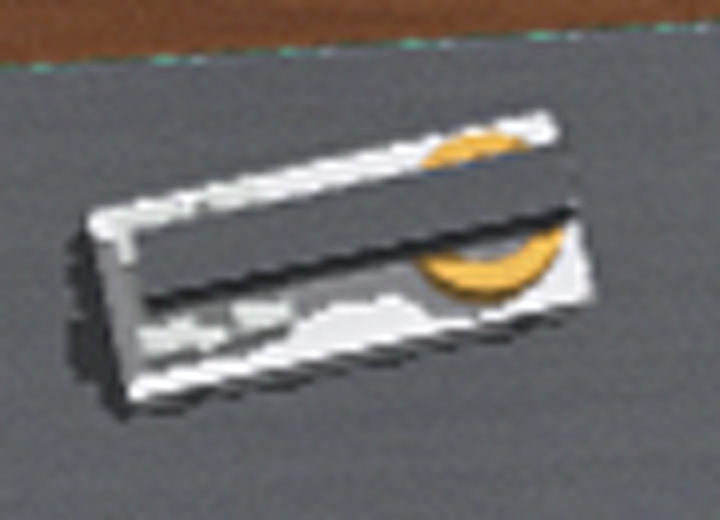

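View pics/t_left.png

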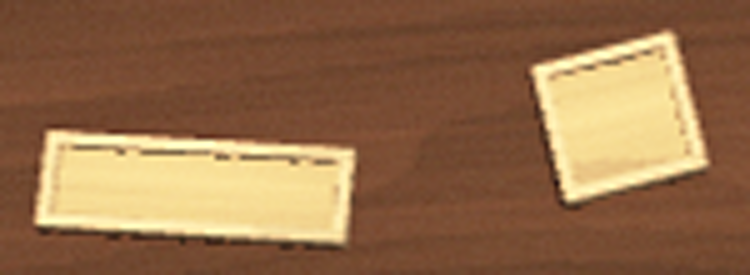

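View pics/t_right.png

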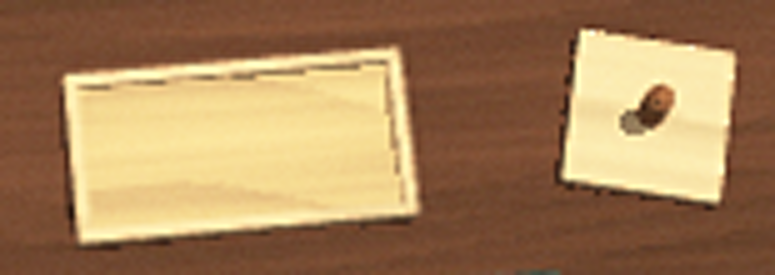

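View pics/s_stack.png

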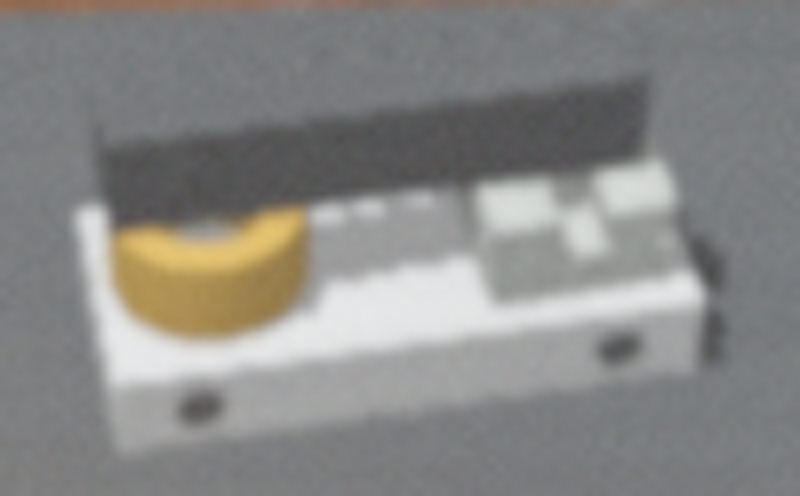

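```bash
cat > h.py <<'E'
import numpy as np, cv2
np.set_printoptions(precision=4,suppress=True)
def ray(cal,px):
    K=np.array(cal['K']);d=np.array(cal['distortion']);T=np.array(cal['world_to_cam'])
    p=cv2.undistortPoints(np.array(px,float).reshape(-1,1,2),K,d).reshape(-1,2)
    D=np.c_[p,np.ones(len(p))]@T[:3,:3]
    C=-T[:3,:3].T@T[:3,3]
    return C,D
def onplane(cal,px,z):
    C,D=ray(cal,px); s=(z-C[2])/D[:,2]
    return C+s[:,None]*D
def proj(cal,P):
    T=np.array(cal['world_to_cam']);P=np.array(P,float).reshape(-1,3)
    r,_=cv2.Rodrigues(T[:3,:3])
    return cv2.projectPoints(P,r,T[:3,3],np.array(cal['K']),np.array(cal['distortion']))[0].reshape(-1,2)
def rect(name,P):
    (c,s,a)=cv2.minAreaRect(P[:,:2].astype(np.float32)*1000)
    e=[np.linalg.norm(P[(i+1)%4]-P[i])*1000 for i in range(4)]
    l=np.array([P[1]-P[0],P[2]-P[3]]).mean(0) 
    m=np.array([P[3]-P[0],P[2]-P[1]]).mean(0)
    print(name,'c',P.mean(0),'edges',np.round(e,1),'ang01',np.arctan2(l[1],l[0]),'ang03',np.arctan2(m[1],m[0]))
def boxpts(c,yaw,sx,sy,z0,z1):
    R=np.array([[np.cos(yaw),-np.sin(yaw)],[np.sin(yaw),np.cos(yaw)]])
    q=np.array([[-sx,-sy],[sx,-sy],[sx,sy],[-sx,sy]])/2@R.T+np.array(c)
    return np.r_[np.c_[q,np.full(4,z0)],np.c_[q,np.full(4,z1)]]
E
python3 - <<'E'
from workcell import env
from h import *
c=env.calibration('top')
def t(p,x,y,k): return (np.array(p,float)+.5)/k-.5+[x,y]
rect('barcr',onplane(c,t([(45,130),(357,148),(347,243),(34,230)],140,170,5),.01))
rect('blkcr',onplane(c,t([(531,67),(674,33),(709,164),(566,204)],140,170,5),.01))
rect('platecr',onplane(c,t([(63,74),(398,46),(421,213),(80,243)],300,170,5),.01))
rect('post',onplane(c,t([(579,29),(737,50),(720,205),(559,182)],300,170,5),.008))
print('posttop',onplane(c,t([(661,97)],300,170,5),.04))
rect('plate',onplane(c,t([(88,213),(550,112),(597,298),(130,398)],270,225,8),.045))
rect('bar',onplane(c,t([(135,228),(575,150),(580,212),(150,300)],270,225,8),.101))
print('bottle,tin',onplane(c,[(460,274)],.14),onplane(c,[(170,298)],.07))
print(ray(c,[(1,1)])[0])
E
```

```text
barcr c [0.6062 0.323  0.01  ] edges [157.7  48.9 156.7  51.8] ang01 -1.6899794695882797 ang03 3.0257491977996933
blkcr c [0.6285 0.1105 0.01  ] edges [73.4 70.7 73.3 73.6] ang01 -1.373374994038307 ang03 -2.9440170608231124
platecr c [ 0.6007 -0.0973  0.01  ] edges [168.5  87.1 169.1  87.6] ang01 -1.5478024315976107 ang03 -3.1090680198554748
post c [ 0.6022 -0.3024  0.008 ] edges [80.3 82.  80.8 81.2] ang01 -1.778061698422211 ang03 2.911232154503395
posttop [[ 0.602  -0.3021  0.04  ]]
plate c [0.4535 0.0009 0.045 ] edges [140.3  57.7 140.4  56.8] ang01 -1.420819188520279 ang03 -2.976907112307142
bar c [ 0.4517 -0.0043  0.101 ] edges [126.9  18.  124.2  21.2] ang01 -1.4455702566062345 ang03 -3.0632711398701153
bottle,tin [[ 0.3743 -0.3182  0.14  ]] [[0.3734 0.3328 0.07  ]]
[0.1961 0.019  1.3906]
```

servo_tool --increments '[{"x": 0.4, "y": -1, "az": -0.34, "claw": 0}, {"x": 0.4, "y": -1, "az": -0.34}, {"x": 0.4, "y": -1, "az": -0.34}, {"x": 0.4, "y": -1, "az": -0.34}, {"x": 0.4, "y": -1, "az": -0.34}]' --newtons 60

```text
schema error: expected keys claw, x, y, z, ax, ay, az
```

```bash
python3 - <<'E'
from workcell import env
from h import *
from scipy.spatial.transform import Rotation as Ro
s=env.get_state();c=env.calibration('wrist')
q=s['orientation'];R=Ro.from_quat([q[1],q[2],q[3],q[0]]).as_matrix();p=s['tcp_pos'];print(p,R, s['joint_pos'])
T=c['world_to_cam'];C=-T[:3,:3].T@T[:3,3]
print('cam in tool',R.T@(C-p)); print('cam axes in tool',R.T@T[:3,:3].T)
# pad-tip corners
C,D=ray(c,[(203,307),(433,307)])
d=D@R; c0=R.T@(C-p)
for di,y in zip(d,(np.sign(d[0][1])*.0425,np.sign(d[1][1])*.0425)):
    k=(y-c0[1])/di[1]; print(c0+k*di)
E
```

```text
[0.231  0.5261 0.2476] [[-0.9156  0.4021 -0.0007]
 [ 0.4021  0.9156 -0.0012]
 [ 0.0002 -0.0014 -1.    ]] [ 1.0174  0.3138  0.0452  1.3036 -0.      1.4312]
cam in tool [ 0.0755  0.0004 -0.1257]
cam axes in tool [[-0.0005 -0.9551 -0.2964]
 [ 1.     -0.0007  0.0006]
 [-0.0007 -0.2964  0.9551]]
[ 0.0065 -0.0425  0.0058]
[0.0077 0.0425 0.0033]
```

servo_tool --increments '[{"claw": 0, "x": 0.4, "y": -1, "z": 0, "ax": 0, "ay": 0, "az": -0.34}, {"claw": 0, "x": 0.4, "y": -1, "z": 0, "ax": 0, "ay": 0, "az": -0.34}, {"claw": 0, "x": 0.4, "y": -1, "z": 0, "ax": 0, "ay": 0, "az": -0.34}, {"claw": 0, "x": 0.4, "y": -1, "z": 0, "ax": 0, "ay": 0, "az": -0.34}, {"claw": 0, "x": 0.4, "y": -1, "z": 0, "ax": 0, "ay": 0, "az": -0.34}]' --newtons 60

```text
clock: 0.65
tcp_pos: [0.2813, 0.4004, 0.248]
orientation: [-0.0, 0.321, 0.947, -0.0]
wrist_force: [0.6, -0.0, 0.5]
finger_gap: 0.0853
```

Tracking is accurate, so I'll continue with the approach.

servo_tool --increments '[{"claw": 0, "x": 0.4, "y": -1, "z": 0, "ax": 0, "ay": 0, "az": -0.34}, {"claw": 0, "x": 0.4, "y": -1, "z": 0, "ax": 0, "ay": 0, "az": -0.34}, {"claw": 0, "x": 0.4, "y": -1, "z": 0, "ax": 0, "ay": 0, "az": -0.34}, {"claw": 0, "x": 0.4, "y": -1, "z": 0, "ax": 0, "ay": 0, "az": -0.34}, {"claw": 0, "x": 0.4, "y": -1, "z": 0, "ax": 0, "ay": 0, "az": -0.34}]'

```text
clock: 1.15
tcp_pos: [0.3313, 0.2754, 0.2482]
orientation: [-0.0, 0.431, 0.903, -0.0]
wrist_force: [0.0, -0.5, 0.2]
finger_gap: 0.0854
```

servo_tool --increments '[{"claw": 0, "x": 0.4, "y": -1, "z": 0, "ax": 0, "ay": 0, "az": -0.34}, {"claw": 0, "x": 0.4, "y": -1, "z": 0, "ax": 0, "ay": 0, "az": -0.34}, {"claw": 0, "x": 0.4, "y": -1, "z": 0, "ax": 0, "ay": 0, "az": -0.34}, {"claw": 0, "x": 0.4, "y": -1, "z": 0, "ax": 0, "ay": 0, "az": -0.34}, {"claw": 0, "x": 0.4, "y": -1, "z": 0, "ax": 0, "ay": 0, "az": -0.34}]'

```text
clock: 1.65
tcp_pos: [0.3813, 0.1504, 0.2482]
orientation: [-0.0, 0.534, 0.845, -0.0]
wrist_force: [-0.1, 0.6, -0.7]
finger_gap: 0.0855
```

servo_tool --increments '[{"claw": 0, "x": 0.4, "y": -1, "z": 0, "ax": 0, "ay": 0, "az": -0.34}, {"claw": 0, "x": 0.3, "y": -1, "z": 0, "ax": 0, "ay": 0, "az": -0.34}, {"claw": 0, "x": 0, "y": -1, "z": 0, "ax": 0, "ay": 0, "az": -0.34}, {"claw": 0, "x": 0, "y": -1, "z": 0, "ax": 0, "ay": 0, "az": -0.34}, {"claw": 0, "x": 0, "y": -0.8, "z": 0, "ax": 0, "ay": 0, "az": -0.34}]'

```text
clock: 2.15
tcp_pos: [0.3985, 0.0303, 0.2481]
orientation: [-0.0, 0.631, 0.776, -0.0]
wrist_force: [0.9, 0.4, 1.6]
finger_gap: 0.0852
```

```bash
python3 - <<'E'
from workcell import env
from h import *
s=env.get_state();print(s['tcp_pos'],s['orientation'])
cv2.imwrite("pics/w1.png",env.read_camera('wrist')[:,:,::-1])
cv2.imwrite("pics/t1.png",env.read_camera('top')[:,:,::-1])
E
```

```text
[0.3985 0.0303 0.2481] [-0.0001  0.6311  0.7757 -0.0001]
```

View pics/w1.png

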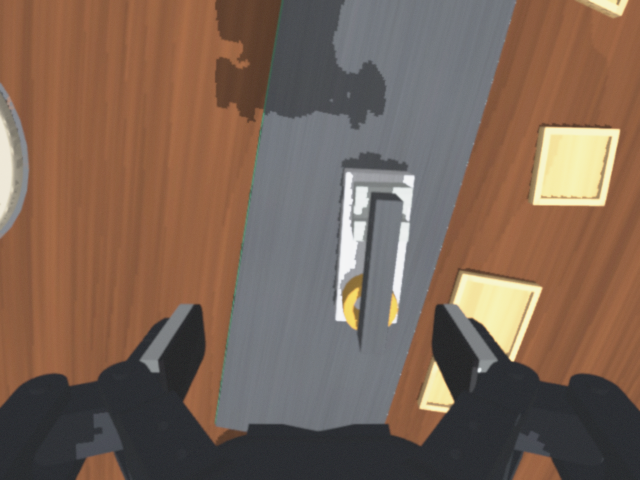

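```bash
python3 - <<'E'
import cv2
t=cv2.imread('pics/w1.png')
cv2.imwrite('pics/w1c.png',cv2.resize(t[160:360,320:430],None,fx=4,fy=3,interpolation=cv2.INTER_CUBIC))
E
```

```text
(no output)
```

View pics/w1c.png

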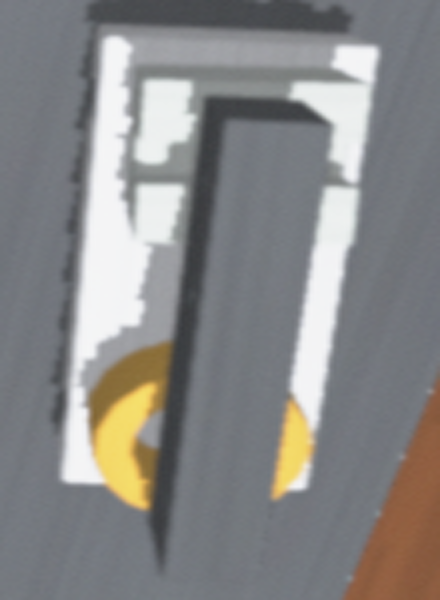

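```bash
python3 - <<'E'
from workcell import env
from h import *
c=env.calibration('wrist')
def t(p): return np.array(p,float)/[4,3]+[320,160]
P=onplane(c,t([(225,118),(330,123),(163,577)]),.101);print('bar',P)
print('w',np.linalg.norm(P[1]-P[0]),'len',np.linalg.norm(P[2]-P[0]))
l=P[0]-P[2];print('yaw',np.arctan2(l[1],l[0])-np.pi/2)
print('centre',(P[1]+P[2])/2)
Q=onplane(c,t([(88,28),(378,46),(308,488),(62,482)]),.045);rect('plate',Q)
B=onplane(c,t([(135,75),(363,82),(355,240)]),.071);print('blk',B)
E
```

```text
bar [[ 0.4357  0.0554  0.101 ]
 [ 0.4542  0.0581  0.101 ]
 [ 0.4543 -0.0685  0.101 ]]
w 0.018733037432205408 len 0.1252680717607599
yaw 0.1488637201747527
centre [ 0.4542 -0.0052  0.101 ]
plate c [ 0.4543 -0.001   0.045 ] edges [ 61.1 139.1  58.1 141.5] ang01 0.14275971817294922 ang03 -1.4028928437121
blk [[0.4216 0.0575 0.071 ]
 [0.4655 0.0648 0.071 ]
 [0.4755 0.0229 0.071 ]]
```

servo_tool --increments '[{"claw": 0, "x": 0.75, "y": -0.5, "z": -0.6, "ax": 0, "ay": 0, "az": -0.2}, {"claw": 0, "x": 0.75, "y": -0.5, "z": -1, "ax": 0, "ay": 0, "az": -0.2}, {"claw": 0, "x": 0.72, "y": -0.41, "z": -1, "ax": 0, "ay": 0, "az": 0}, {"claw": 0, "x": 0, "y": 0, "z": -1, "ax": 0, "ay": 0, "az": 0}, {"claw": 0, "x": 0, "y": 0, "z": -0.9, "ax": 0, "ay": 0, "az": 0}]'

```text
clock: 2.75
tcp_pos: [0.4543, -0.0032, 0.1344]
orientation: [-0.0, 0.651, 0.759, -0.0]
wrist_force: [0.1, 0.3, -0.3]
finger_gap: 0.0853
```

servo_tool --increments '[{"claw": 0, "x": 0, "y": 0, "z": -0.9, "ax": 0, "ay": 0, "az": 0}, {"claw": 0, "x": 0, "y": 0, "z": -0.92, "ax": 0, "ay": 0, "az": 0}, {"claw": 0, "x": 0, "y": 0, "z": 0, "ax": 0, "ay": 0, "az": 0}]'

```text
clock: 3.05
tcp_pos: [0.4516, -0.0025, 0.0876]
orientation: [-0.003, 0.651, 0.759, -0.001]
wrist_force: [-0.3, 0.1, 0.1]
finger_gap: 0.0851
```

```bash
python3 - <<'E'
from workcell import env
from h import *
s=env.get_state();print(s['tcp_pos'],s['orientation'])
im=env.read_camera('wrist')[:,:,::-1]
cv2.imwrite("pics/w2.png",im)
E
```

```text
[ 0.4516 -0.0025  0.0876] [-0.0027  0.651   0.7591 -0.0014]
```

View pics/w2.png

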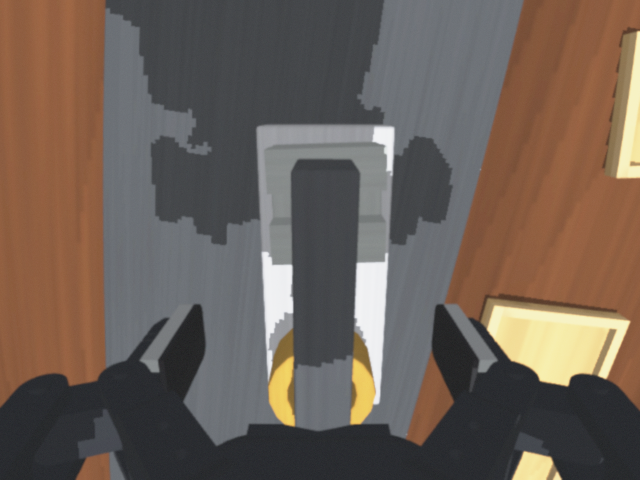

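```bash
python3 - <<'E'
from workcell import env
from h import *
s=env.get_state();print(s)
c=env.calibration('wrist')
P=onplane(c,[(297,170),(359,172)],.101);print(P)
E
```

```text
{'clock': 3.1, 'joint_pos': array([-0.1839,  0.1997, -0.5211,  0.8538,  0.0003,  1.2339]), 'qvel': array([-0.0026, -0.0261,  0.0461,  0.0183, -0.0003, -0.0009]), 'tau': array([ -0.0745, -35.6494,  24.2243,  -0.2967,  -0.0015,   0.0005]), 'tcp_pos': array([ 0.4527, -0.0028,  0.0892]), 'orientation': array([-0.0017,  0.651 ,  0.7591, -0.0008]), 'wrist_force': array([-0.8662, -0.5822,  0.1131]), 'ft_torque': array([-0.0029,  0.0078,  0.0313]), 'finger_gap': 0.08517303173006388}
[[0.4378 0.0557 0.101 ]
 [0.4556 0.0579 0.101 ]]
```

servo_tool --increments '[{"claw": 0.5, "x": 0.06, "y": -0.1, "z": 0, "ax": 0, "ay": 0, "az": 0}, {"claw": 0.9, "x": 0, "y": 0, "z": 0, "ax": 0, "ay": 0, "az": 0}, {"claw": 1, "x": 0, "y": 0, "z": 0, "ax": 0, "ay": 0, "az": 0}, {"claw": 1, "x": 0, "y": 0, "z": 0, "ax": 0, "ay": 0, "az": 0}, {"claw": 1, "x": 0, "y": 0, "z": 0, "ax": 0, "ay": 0, "az": 0}]' --newtons 60

```text
clock: 3.6
tcp_pos: [0.4558, -0.0064, 0.091]
orientation: [0.0, 0.652, 0.759, -0.0]
wrist_force: [-2.7, -0.6, 4.3]
finger_gap: 0.0188
```

servo_tool --increments '[{"claw": 1, "x": 0, "y": 0, "z": 0, "ax": 0, "ay": 0, "az": 0}, {"claw": 1, "x": 0, "y": 0, "z": 0, "ax": 0, "ay": 0, "az": 0}, {"claw": 1, "x": 0, "y": 0, "z": 0, "ax": 0, "ay": 0, "az": 0}]'

```text
clock: 3.9
tcp_pos: [0.4558, -0.0064, 0.091]
orientation: [0.0, 0.652, 0.759, 0.0]
wrist_force: [-2.0, -0.7, 5.6]
finger_gap: 0.0192
```

servo_tool --increments '[{"claw": 1, "x": 0, "y": 0, "z": 0.3, "ax": 0, "ay": 0, "az": 0}, {"claw": 1, "x": 0, "y": 0, "z": 0.6, "ax": 0, "ay": 0, "az": 0}, {"claw": 1, "x": 0, "y": 0, "z": 1, "ax": 0, "ay": 0, "az": 0}, {"claw": 1, "x": 0, "y": 0, "z": 1, "ax": 0, "ay": 0, "az": 0}, {"claw": 1, "x": 0.2, "y": 0.5, "z": 0.5, "ax": 0, "ay": 0, "az": 0}]'

```text
clock: 4.4
tcp_pos: [0.4607, 0.0055, 0.1771]
orientation: [0.001, 0.652, 0.758, 0.0]
wrist_force: [1.1, 0.4, -5.7]
finger_gap: 0.0194
```

```bash
python3 - <<'E'
from workcell import env
from h import *
s=env.get_state();print(s['tcp_pos'],s['wrist_force'])
im=env.read_camera('scene')[:,:,::-1]
cv2.imwrite("pics/s3.png",cv2.resize(im[150:280,230:400],None,fx=4,fy=4))
E
```

```text
[0.4607 0.0055 0.1771] [ 1.1348  0.3839 -5.7305]
```

View pics/s3.png

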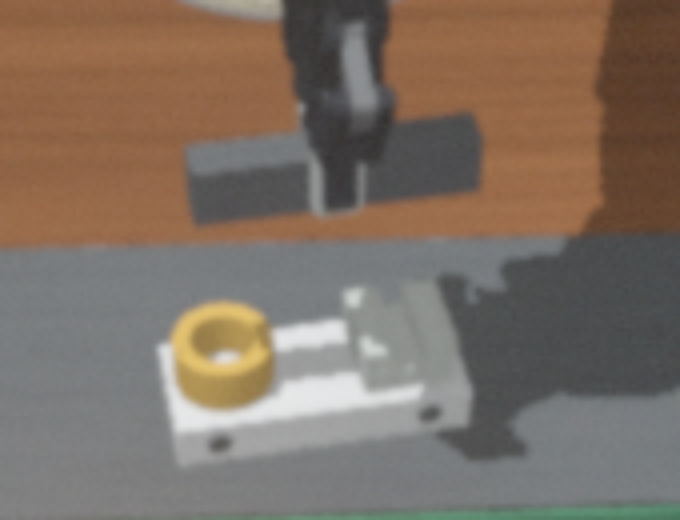

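The bar is held level with 5.7 N of weight on the wrist. The ring (222,355) and block (410,330) have not moved.

servo_tool --increments '[{"claw": 1, "x": 0.45, "y": 0.9, "z": 0, "ax": 0, "ay": 0, "az": -0.15}, {"claw": 1, "x": 0.45, "y": 1, "z": 0, "ax": 0, "ay": 0, "az": -0.15}, {"claw": 1, "x": 0.45, "y": 1, "z": 0, "ax": 0, "ay": 0, "az": -0.15}, {"claw": 1, "x": 0.45, "y": 1, "z": 0, "ax": 0, "ay": 0, "az": -0.15}, {"claw": 1, "x": 0.45, "y": 1, "z": 0, "ax": 0, "ay": 0, "az": -0.15}]'

```text
clock: 4.95
tcp_pos: [0.5165, 0.1296, 0.1744]
orientation: [-0.001, 0.691, 0.723, -0.001]
wrist_force: [0.1, 0.2, -5.9]
finger_gap: 0.0191
```

servo_tool --increments '[{"claw": 1, "x": 0.45, "y": 1, "z": 0, "ax": 0, "ay": 0, "az": -0.15}, {"claw": 1, "x": 0.45, "y": 1, "z": 0, "ax": 0, "ay": 0, "az": -0.15}, {"claw": 1, "x": 0.45, "y": 1, "z": 0, "ax": 0, "ay": 0, "az": -0.15}, {"claw": 1, "x": 0.45, "y": 1, "z": 0, "ax": 0, "ay": 0, "az": -0.15}, {"claw": 1, "x": 0.45, "y": 1, "z": 0, "ax": 0, "ay": 0, "az": -0.15}]'

```text
clock: 5.45
tcp_pos: [0.5727, 0.2545, 0.174]
orientation: [-0.001, 0.727, 0.686, -0.001]
wrist_force: [0.1, -0.1, -4.8]
finger_gap: 0.0186
```

servo_tool --increments '[{"claw": 1, "x": 0.45, "y": 1, "z": -0.5, "ax": 0, "ay": 0, "az": -0.15}, {"claw": 1, "x": 0.45, "y": 1, "z": -0.7, "ax": 0, "ay": 0, "az": -0.15}, {"claw": 1, "x": 0.4, "y": 0.8, "z": -0.8, "ax": 0, "ay": 0, "az": -0.12}, {"claw": 1, "x": 0, "y": 0, "z": -0.5, "ax": 0, "ay": 0, "az": 0}, {"claw": 1, "x": 0, "y": 0, "z": 0, "ax": 0, "ay": 0, "az": 0}]'

```text
clock: 5.95
tcp_pos: [0.6031, 0.323, 0.1085]
orientation: [-0.001, 0.747, 0.665, -0.004]
wrist_force: [-0.2, -0.5, -4.1]
finger_gap: 0.019
```

```bash
python3 - <<'E'
from workcell import env
from h import *
s=env.get_state();print(s['tcp_pos'],s['orientation'],s['wrist_force'])
im=env.read_camera('scene')[:,:,::-1]
cv2.imwrite("pics/s4.png",cv2.resize(im[210:360,410:580],None,fx=4,fy=4))
im=env.read_camera('wrist')[:,:,::-1]
cv2.imwrite("pics/w4.png",im)
im=env.read_camera('top')[:,:,::-1]
cv2.imwrite("pics/t4.png",cv2.resize(im[150:290,100:330],None,fx=3,fy=3))
E
```

```text
[0.6031 0.323  0.1085] [-0.0012  0.7467  0.6652 -0.0038] [-0.243  -0.5376 -4.1146]
```

View pics/s4.png

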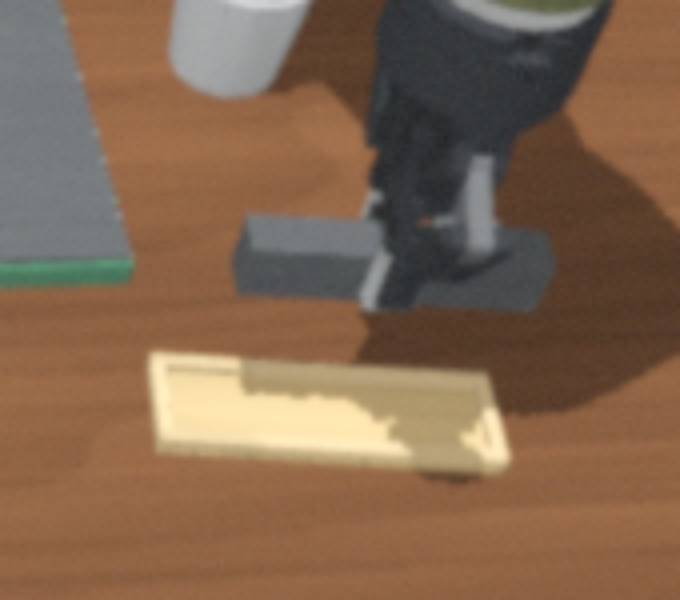

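View pics/w4.png

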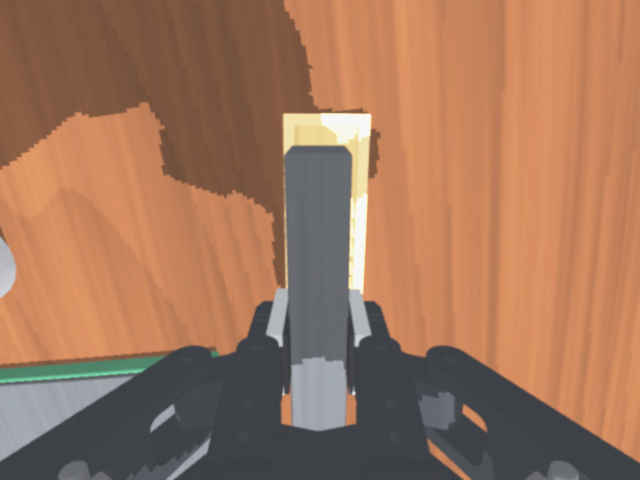

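```bash
python3 - <<'E'
from workcell import env
from h import *
s=env.get_state();print(s['tcp_pos'],s['orientation'])
q=s['orientation'];print('tool y ang',2*np.arctan2(q[2],q[1])-np.pi/2)
c=env.calibration('wrist')
P=onplane(c,[(284,114),(371,114),(363,290)],.01);print(P)
w=P[1]-P[0];w/=np.linalg.norm(w);print('yaw',np.arctan2(w[1],w[0]),np.linalg.norm(P[1]-P[0]))
n=np.array([-w[1],w[0]]);mid=(P[0]+P[1])[:2]/2
print('centre',mid-n*.077)
b=onplane(c,[(285,152),(352,152)],s['tcp_pos'][2]+.0105);print('bar end',b,'mid',b.mean(0))
print('centre bar',b.mean(0)[:2]-n*.063)
E
```

```text
[0.6055 0.323  0.1131] [ 0.      0.7472  0.6646 -0.0003]
tool y ang -0.11692014373215298
[[0.5956 0.4003 0.01  ]
 [0.6439 0.3946 0.01  ]
 [0.6303 0.2881 0.01  ]]
yaw -0.11662914232119656 0.04855534136663312
centre [0.6108 0.321 ]
bar end [[0.6037 0.3888 0.1236]
 [0.6229 0.3866 0.1236]] mid [0.6133 0.3877 0.1236]
centre bar [0.606  0.3251]
```

```bash
python3 - <<'E'
from h import *
K=np.array([[394.0223,0,318.1687],[0,394.0223,234.7668],[0,0,1]])
A=np.array([[-0.0005,-0.9551,-0.2964],[1,-0.0007,0.0006],[-0.0007,-0.2964,0.9551]])
c0=np.array([.0755,.0004,-.1257])
for px in [(203,307),(433,307),(290,291),(349,291)]:
    p=cv2.undistortPoints(np.array([[px]],float),K,np.array([-.0523,0,0,0,0])).ravel()
    d=A@[p[0],p[1],1]
    k=(.011-c0[0])/d[0];print(px,c0+k*d)
E
python3 - <<'E'
import cv2
t=cv2.imread('pics/w4.png')
cv2.imwrite('pics/w4c.png',cv2.resize(t[270:430,220:420],None,fx=4,fy=3.7,interpolation=cv2.INTER_CUBIC))
E
```

```text
(203, 307) [ 0.011  -0.0397 -0.0027]
(433, 307) [ 0.011   0.0405 -0.0029]
(290, 291) [ 0.011  -0.0102  0.0103]
(349, 291) [0.011  0.0121 0.0103]
```

View pics/w4c.png

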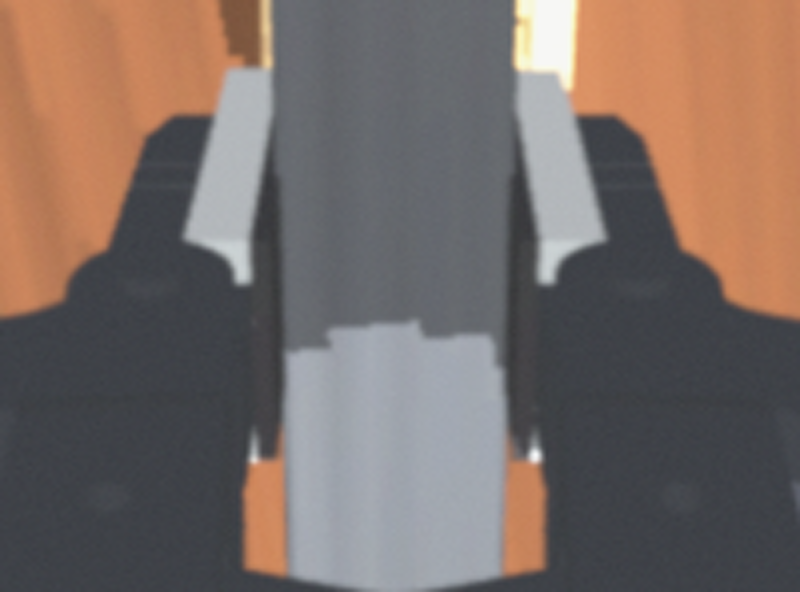

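servo_tool --increments '[{"claw": 1, "x": 0.1, "y": -0.06, "z": -0.7, "ax": 0, "ay": 0, "az": 0}, {"claw": 1, "x": 0, "y": 0, "z": -1, "ax": 0, "ay": 0, "az": 0}, {"claw": 1, "x": 0, "y": 0, "z": -0.9, "ax": 0, "ay": 0, "az": 0}, {"claw": 1, "x": 0, "y": 0, "z": -0.6, "ax": 0, "ay": 0, "az": 0}, {"claw": 1, "x": 0, "y": 0, "z": -0.12, "ax": 0, "ay": 0, "az": 0}]'

```text
clock: 6.6
tcp_pos: [0.6072, 0.3212, 0.0286]
orientation: [-0.0, 0.747, 0.665, -0.001]
wrist_force: [-0.8, -0.0, -5.2]
finger_gap: 0.019
```

servo_tool --increments '[{"claw": 1, "x": 0, "y": 0, "z": 0, "ax": 0, "ay": 0, "az": 0}, {"claw": 1, "x": 0, "y": 0, "z": 0, "ax": 0, "ay": 0, "az": 0}]'

```text
clock: 6.8
tcp_pos: [0.6093, 0.3225, 0.0315]
orientation: [0.001, 0.747, 0.665, 0.001]
wrist_force: [-0.2, 0.5, -4.4]
finger_gap: 0.0186
```

```bash
python3 - <<'E'
from workcell import env
from h import *
s=env.get_state();print(s['tcp_pos'],s['orientation'],s['wrist_force'])
im=env.read_camera('scene')[:,:,::-1]
cv2.imwrite("pics/s5.png",cv2.resize(im[230:360,410:580],None,fx=4.5,fy=4.5))
im=env.read_camera('wrist')[:,:,::-1]
cv2.imwrite("pics/w5.png",im)
E
```

```text
[0.6093 0.3225 0.0315] [0.0005 0.7471 0.6647 0.0012] [-0.2008  0.4589 -4.3892]
```

View pics/s5.png

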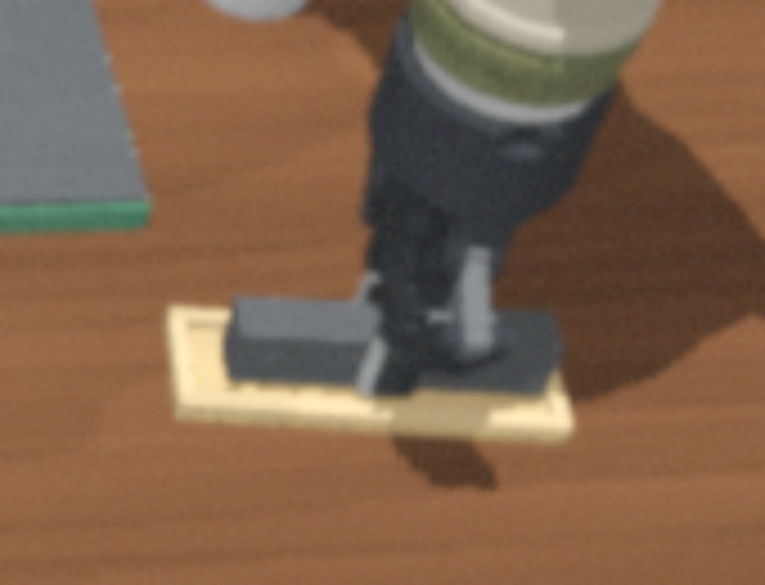

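View pics/w5.png

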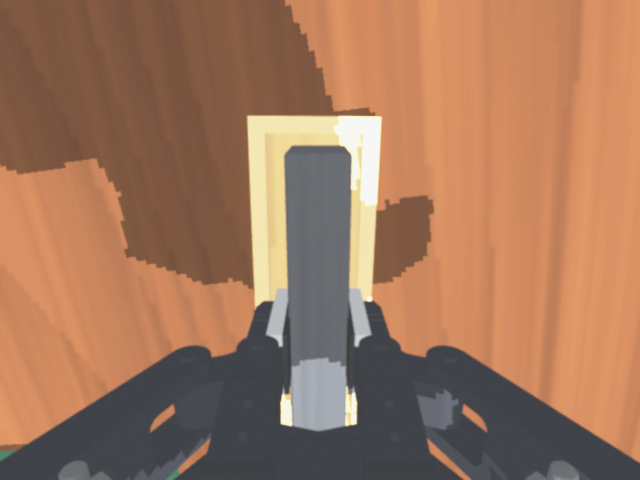

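```bash
python3 - <<'E'
from workcell import env
from h import *
s=env.get_state();print(s['tcp_pos'],s['orientation'])
q=s['orientation'];print('tool y ang',2*np.arctan2(q[2],q[1])-np.pi/2)
c=env.calibration('wrist')
P=onplane(c,[(248,116),(381,117)],.01);print(P)
w=P[1]-P[0];w/=np.linalg.norm(w);print('yaw',np.arctan2(w[1],w[0]),np.linalg.norm(P[1]-P[0]))
n=np.array([-w[1],w[0]]);mid=(P[0]+P[1])[:2]/2
print('centre',mid-n*.077)
b=onplane(c,[(285,152),(352,152)],s['tcp_pos'][2]+.0105);
print('centre bar',b.mean(0)[:2]-n*.063)
c=env.calibration('scene')
d=(mid-n*.077)
for z in (0.0115,.0415): print(proj(c,boxpts(b.mean(0)[:2]-n*.063,-.117,.02,.126,z,z))[:4])
E
```

```text
[0.6093 0.3227 0.0315] [0.0005 0.747  0.6648 0.0014]
tool y ang -0.11637354258401289
[[0.5932 0.4002 0.01  ]
 [0.6407 0.3942 0.01  ]]
yaw -0.12440323152421476 0.04791258541075301
centre [0.6074 0.3208]
centre bar [0.6093 0.3248]
[[459.5904 305.6828]
 [460.9464 314.6795]
 [531.5377 318.4997]
 [529.1804 309.4806]]
[[463.1837 295.1761]
 [464.6339 304.2326]
 [536.8752 308.1663]
 [534.3742 299.0855]]
```

servo_tool --increments '[{"claw": 1, "x": -0.07, "y": -0.15, "z": -0.06, "ax": 0, "ay": 0, "az": 0}, {"claw": 1, "x": 0, "y": 0, "z": -0.06, "ax": 0, "ay": 0, "az": 0}, {"claw": 1, "x": 0, "y": 0, "z": -0.04, "ax": 0, "ay": 0, "az": 0}, {"claw": 1, "x": 0, "y": 0, "z": 0, "ax": 0, "ay": 0, "az": 0}]'

```text
clock: 7.3
tcp_pos: [0.6063, 0.3184, 0.0256]
orientation: [-0.0, 0.747, 0.665, -0.0]
wrist_force: [-0.2, -0.2, -4.7]
finger_gap: 0.0193
```

servo_tool --increments '[{"claw": 0.68, "x": 0, "y": 0, "z": 0, "ax": 0, "ay": 0, "az": 0}, {"claw": 0.66, "x": 0, "y": 0, "z": 0.04, "ax": 0, "ay": 0, "az": 0}, {"claw": 0.64, "x": 0, "y": 0, "z": 0.1, "ax": 0, "ay": 0, "az": 0}]'

```text
clock: 7.6
tcp_pos: [0.6046, 0.3185, 0.0287]
orientation: [-0.001, 0.747, 0.665, -0.002]
wrist_force: [-0.6, 0.6, -0.2]
finger_gap: 0.0309
```

Released: the gap is 31 mm and there is no load on the wrist. I'll lift straight up.

servo_tool --increments '[{"claw": 0.6, "x": 0, "y": 0, "z": 0.5, "ax": 0, "ay": 0, "az": 0}, {"claw": 0.5, "x": 0, "y": 0, "z": 1, "ax": 0, "ay": 0, "az": 0}, {"claw": 0, "x": 0, "y": 0, "z": 1, "ax": 0, "ay": 0, "az": 0}, {"claw": 0, "x": -0.3, "y": -0.5, "z": 1, "ax": 0, "ay": 0, "az": 0}, {"claw": 0, "x": -0.6, "y": -1, "z": 1, "ax": 0, "ay": 0, "az": 0.15}]'

```text
clock: 8.1
tcp_pos: [0.5861, 0.2823, 0.1457]
orientation: [0.001, 0.739, 0.673, 0.003]
wrist_force: [0.3, -0.7, -0.0]
finger_gap: 0.0834
```

```bash
python3 - <<'E'
from workcell import env
from h import *
s=env.get_state();print(s['tcp_pos'],s['wrist_force'])
im=env.read_camera('scene')[:,:,::-1]
cv2.imwrite("pics/s6.png",cv2.resize(im[210:360,240:580],None,fx=2.3,fy=2.3))
E
```

```text
[0.5861 0.2823 0.1457] [ 0.3176 -0.6883 -0.0365]
```

View pics/s6.png

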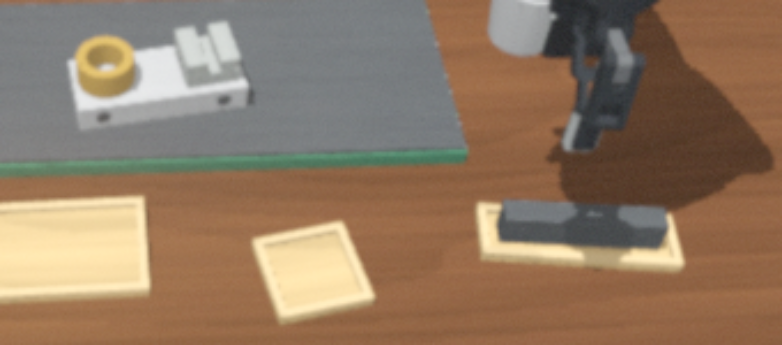

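servo_tool --increments '[{"claw": 0, "x": -0.5, "y": -0.95, "z": 0.4, "ax": 0, "ay": 0, "az": 0.16}, {"claw": 0, "x": -0.5, "y": -0.95, "z": 0.4, "ax": 0, "ay": 0, "az": 0.16}, {"claw": 0, "x": -0.5, "y": -0.95, "z": 0, "ax": 0, "ay": 0, "az": 0.16}, {"claw": 0, "x": -0.5, "y": -0.95, "z": 0, "ax": 0, "ay": 0, "az": 0.16}, {"claw": 0, "x": -0.5, "y": -0.95, "z": 0, "ax": 0, "ay": 0, "az": 0.16}]'

```text
clock: 8.65
tcp_pos: [0.5224, 0.1615, 0.1646]
orientation: [0.002, 0.701, 0.713, 0.002]
wrist_force: [0.0, 0.0, 0.1]
finger_gap: 0.0858
```

servo_tool --increments '[{"claw": 0, "x": -0.5, "y": -0.95, "z": 0, "ax": 0, "ay": 0, "az": 0.16}, {"claw": 0, "x": -0.5, "y": -0.95, "z": 0, "ax": 0, "ay": 0, "az": 0.16}, {"claw": 0, "x": -0.5, "y": -0.95, "z": 0, "ax": 0, "ay": 0, "az": 0.16}, {"claw": 0, "x": -0.5, "y": -0.95, "z": 0, "ax": 0, "ay": 0, "az": 0.16}, {"claw": 0, "x": -0.5, "y": -0.95, "z": 0, "ax": 0, "ay": 0, "az": 0.16}]'

```text
clock: 9.15
tcp_pos: [0.4599, 0.0424, 0.1643]
orientation: [0.002, 0.66, 0.751, 0.001]
wrist_force: [0.7, 0.3, -0.2]
finger_gap: 0.0851
```

servo_tool --increments '[{"claw": 0, "x": -0.3, "y": -0.6, "z": 0, "ax": 0, "ay": 0, "az": 0.16}, {"claw": 0, "x": 0, "y": 0, "z": 0, "ax": 0, "ay": 0, "az": 0}, {"claw": 0, "x": 0, "y": 0, "z": 0, "ax": 0, "ay": 0, "az": 0}]'

```text
clock: 9.45
tcp_pos: [0.4528, 0.0283, 0.1636]
orientation: [0.002, 0.653, 0.758, 0.001]
wrist_force: [-0.1, 0.6, -0.4]
finger_gap: 0.0852
```

```bash
cat > snap.py <<'E'
import sys
from workcell import env
from h import *
n=sys.argv[1]
s=env.get_state();print(s['tcp_pos'],s['orientation'],s['wrist_force'])
q=s['orientation'];print('tool y ang',2*np.arctan2(q[2],q[1])-np.pi/2)
for k in sys.argv[2:]:
    print(k,env.calibration(k)['world_to_cam'].tolist() if k=='wrist' else '')
    cv2.imwrite(f"pics/{n}_{k}.png",env.read_camera(k)[:,:,::-1])
E
python3 snap.py 7 wrist top
```

```text
[0.4528 0.0283 0.1636] [0.0017 0.6526 0.7577 0.0013] [-0.1138  0.6485 -0.3838]
tool y ang 0.14879650565987124
wrist [[0.9889996773507688, 0.1478154424643325, 0.005498469709828813, -0.45309922167010297], [0.13957642186261476, -0.9448902537382796, 0.29614326068718755, -0.04970634418370755], [0.048969997550599186, -0.29211813254141517, -0.9551277066342551, 0.28488773908062165], [0.0, 0.0, 0.0, 1.0]]
top
```

View pics/7_wrist.png

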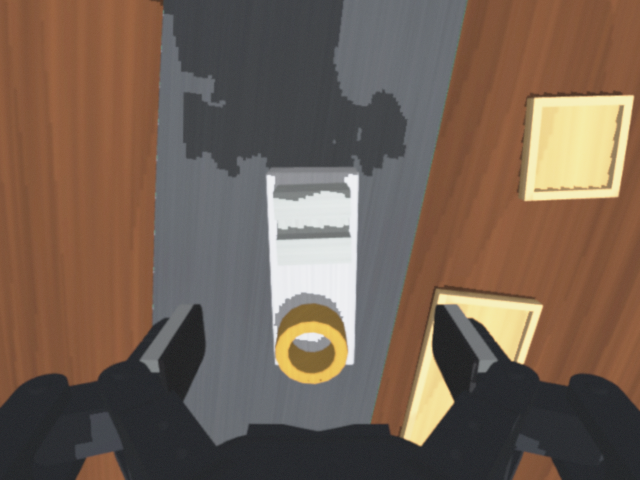

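```bash
python3 - <<'E'
import cv2
t=cv2.imread('pics/7_wrist.png')
cv2.imwrite('pics/7c.png',cv2.resize(t[155:275,255:375],None,fx=5,fy=5,interpolation=cv2.INTER_CUBIC))
E
```

```text
(no output)
```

View pics/7c.png

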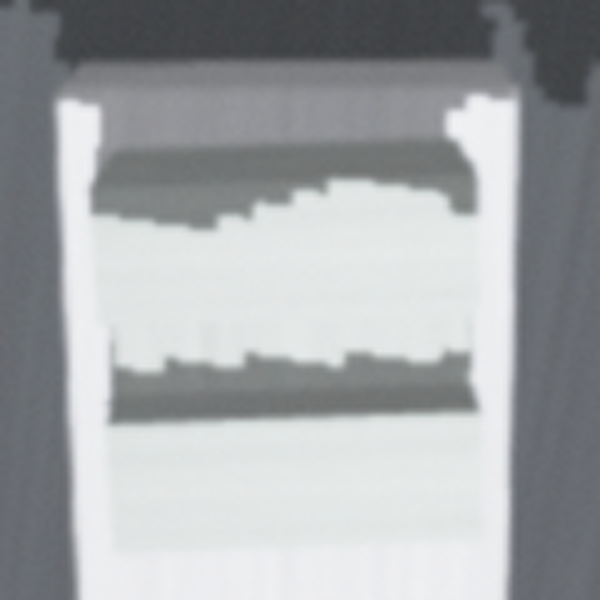

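```bash
python3 - <<'E'
from workcell import env
from h import *
c=env.calibration('wrist');print(c['world_to_cam'][:,3])
P=onplane(c,np.array([(92,187),(478,178),(481,538),(113,549)])/5+[255,155],.071);rect('blk',P);print(P)
w=onplane(c,[(276,350),(347,350),(311.5,383.5)],.071);print('ring',w, (w[0]+w[1])/2)
E
```

```text
[-0.4527 -0.0497  0.2848  1.    ]
blk c [0.4485 0.0405 0.071 ] edges [43.2 43.1 43.6 43.5] ang01 0.1766324166218321 ang03 -1.3926695105500644
[[0.4234 0.0581 0.071 ]
 [0.466  0.0656 0.071 ]
 [0.4738 0.0232 0.071 ]
 [0.4309 0.0153 0.071 ]]
ring [[ 0.4368 -0.0429  0.071 ]
 [ 0.4816 -0.0362  0.071 ]
 [ 0.4629 -0.065   0.071 ]] [ 0.4592 -0.0396  0.071 ]
```

servo_tool --increments '[{"claw": 0, "x": -0.17, "y": 0.49, "z": -0.8, "ax": 0, "ay": 0, "az": 0.2}, {"claw": 0, "x": 0, "y": 0, "z": -1, "ax": 0, "ay": 0, "az": 0}, {"claw": 0, "x": 0, "y": 0, "z": -1, "ax": 0, "ay": 0, "az": 0}, {"claw": 0, "x": 0, "y": 0, "z": -0.75, "ax": 0, "ay": 0, "az": 0}, {"claw": 0, "x": 0, "y": 0, "z": -0.35, "ax": 0, "ay": 0, "az": 0}]'

```text
clock: 10.05
tcp_pos: [0.4466, 0.0416, 0.0629]
orientation: [-0.001, 0.641, 0.768, -0.001]
wrist_force: [-0.4, 0.5, 0.1]
finger_gap: 0.0855
```

servo_tool --increments '[{"claw": 0, "x": 0, "y": 0, "z": 0, "ax": 0, "ay": 0, "az": 0}, {"claw": 0, "x": 0, "y": 0, "z": 0, "ax": 0, "ay": 0, "az": 0}]'

```text
clock: 10.25
tcp_pos: [0.4479, 0.041, 0.0649]
orientation: [0.0, 0.641, 0.767, 0.0]
wrist_force: [1.3, -0.1, -0.5]
finger_gap: 0.085
```

```bash
python3 snap.py 8 wrist
```

```text
[0.4479 0.041  0.0649] [0.0004 0.6412 0.7674 0.0003] [ 1.2815 -0.1023 -0.4772]
tool y ang 0.17870377665752835
wrist [[0.9841386102794744, 0.17738764051285696, 0.0021956207474155176, -0.448452692747331], [0.16882624546772151, -0.940298284881651, 0.2955280600719634, -0.020978948897666917], [0.05448756370455285, -0.2904698959305539, -0.9553315366717647, 0.19202550344449784], [0.0, 0.0, 0.0, 1.0]]
```

View pics/8_wrist.png

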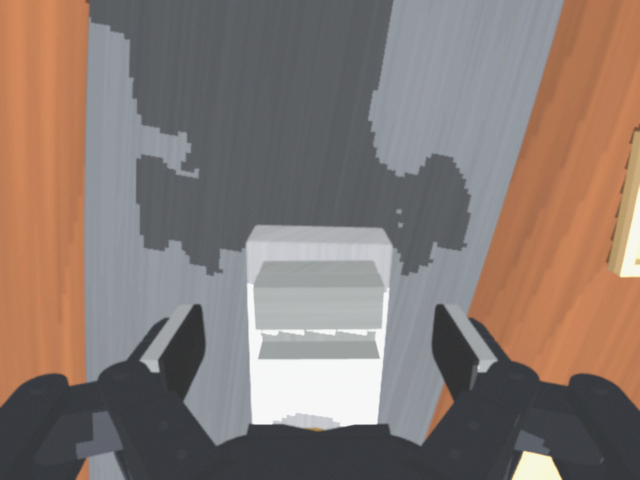

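The block is centred between the jaws and square to them, so I'll close.

servo_tool --increments '[{"claw": 0.4, "x": 0, "y": 0, "z": 0, "ax": 0, "ay": 0, "az": 0}, {"claw": 0.8, "x": 0, "y": 0, "z": 0, "ax": 0, "ay": 0, "az": 0}, {"claw": 1, "x": 0, "y": 0, "z": 0, "ax": 0, "ay": 0, "az": 0}, {"claw": 1, "x": 0, "y": 0, "z": 0, "ax": 0, "ay": 0, "az": 0}, {"claw": 1, "x": 0, "y": 0, "z": 0, "ax": 0, "ay": 0, "az": 0}]'

```text
clock: 10.8
tcp_pos: [0.4478, 0.0407, 0.0652]
orientation: [0.001, 0.641, 0.767, 0.001]
wrist_force: [-0.4, 0.3, 4.7]
finger_gap: 0.0427
```

servo_tool --increments '[{"claw": 1, "x": 0, "y": 0, "z": 0, "ax": 0, "ay": 0, "az": 0}, {"claw": 1, "x": 0, "y": 0, "z": 0.2, "ax": 0, "ay": 0, "az": 0}, {"claw": 1, "x": 0, "y": 0, "z": 0.5, "ax": 0, "ay": 0, "az": 0}, {"claw": 1, "x": 0, "y": 0, "z": 1, "ax": 0, "ay": 0, "az": 0}, {"claw": 1, "x": 0, "y": 0, "z": 1, "ax": 0, "ay": 0, "az": 0}]'

```text
clock: 11.3
tcp_pos: [0.446, 0.0408, 0.1319]
orientation: [-0.001, 0.641, 0.767, -0.001]
wrist_force: [0.9, 0.2, -3.7]
finger_gap: 0.0424
```

```bash
python3 snap.py 9 wrist scene;python3 - <<'E'
import cv2
t=cv2.imread('pics/9_scene.png')
cv2.imwrite('pics/9c.png',cv2.resize(t[160:280,240:400],None,fx=4,fy=4,interpolation=cv2.INTER_CUBIC))
E
```

```text
[0.446  0.0408 0.1319] [-0.0011  0.6414  0.7672 -0.0007] [ 0.8869  0.1875 -3.6866]
tool y ang 0.17812219545100882
wrist [[0.9842604540504569, 0.17672006886676475, -0.0011729672264848762, -0.4462799358832799], [0.16921297396665735, -0.94049296383158, 0.29468619652886746, -0.040728198992789795], [0.05097379752135236, -0.2902464508706642, -0.9555933600246684, 0.257691010110339], [0.0, 0.0, 0.0, 1.0]]
scene
```

View pics/9c.png

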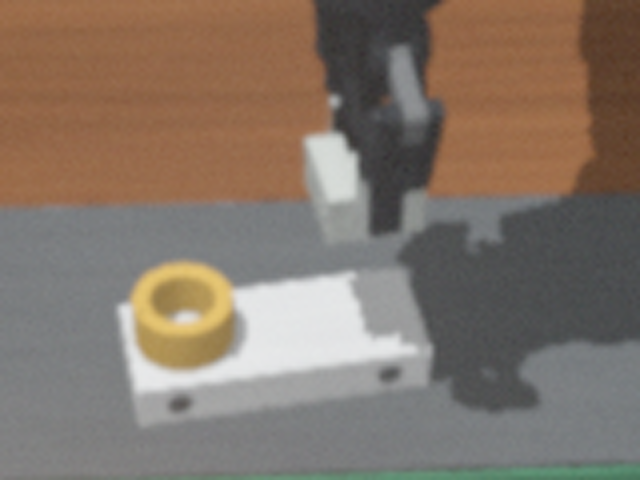

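View pics/9_wrist.png

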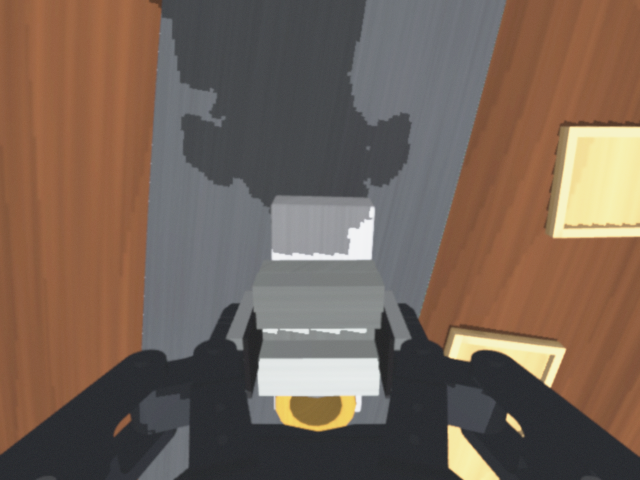

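```bash
python3 - <<'E'
from workcell import env
from h import *
c=dict(env.calibration('wrist'))
c['world_to_cam']=np.array([[0.9889996773507688, 0.1478154424643325, 0.005498469709828813, -0.45309922167010297], [0.13957642186261476, -0.9448902537382796, 0.29614326068718755, -0.04970634418370755], [0.048969997550599186, -0.29211813254141517, -0.9551277066342551, 0.28488773908062165], [0.0, 0.0, 0.0, 1.0]])
rect('blkcr',onplane(c,[(527,97),(633,95),(619.5,197),(521,198)],.01))
E
```

```text
blkcr c [0.6282 0.1088 0.01  ] edges [77.1 72.9 76.6 70.8] ang01 0.1779300832108233 ang03 -1.3448575593876078
```

servo_tool --increments '[{"claw": 1, "x": 0.7, "y": 0.27, "z": 0, "ax": 0, "ay": 0, "az": 0.1}, {"claw": 1, "x": 1, "y": 0.4, "z": 0, "ax": 0, "ay": 0, "az": 0}, {"claw": 1, "x": 1, "y": 0.4, "z": 0, "ax": 0, "ay": 0, "az": 0}, {"claw": 1, "x": 1, "y": 0.4, "z": 0, "ax": 0, "ay": 0, "az": 0}, {"claw": 1, "x": 1, "y": 0.4, "z": 0, "ax": 0, "ay": 0, "az": 0}]'

```text
clock: 11.9
tcp_pos: [0.5647, 0.0879, 0.13]
orientation: [-0.001, 0.636, 0.772, -0.001]
wrist_force: [-0.0, -0.2, -3.1]
finger_gap: 0.0427
```

servo_tool --increments '[{"claw": 1, "x": 1, "y": 0.4, "z": 0, "ax": 0, "ay": 0, "az": 0}, {"claw": 1, "x": 1, "y": 0.3, "z": -0.5, "ax": 0, "ay": 0, "az": 0}, {"claw": 1, "x": 0.5, "y": 0.2, "z": -0.7, "ax": 0, "ay": 0, "az": 0}, {"claw": 1, "x": 0, "y": 0, "z": -0.9, "ax": 0, "ay": 0, "az": 0}, {"claw": 1, "x": 0, "y": 0, "z": -0.5, "ax": 0, "ay": 0, "az": 0}]'

```text
clock: 12.4
tcp_pos: [0.6253, 0.11, 0.0628]
orientation: [-0.002, 0.636, 0.772, -0.002]
wrist_force: [-1.3, -0.8, -3.4]
finger_gap: 0.0425
```

servo_tool --increments '[{"claw": 1, "x": 0, "y": 0, "z": 0, "ax": 0, "ay": 0, "az": 0}, {"claw": 1, "x": 0, "y": 0, "z": 0, "ax": 0, "ay": 0, "az": 0}]'

```text
clock: 12.6
tcp_pos: [0.6265, 0.1099, 0.0664]
orientation: [-0.001, 0.636, 0.772, -0.0]
wrist_force: [-0.5, 0.2, -2.6]
finger_gap: 0.0428
```

```bash
python3 snap.py 10 wrist scene;python3 - <<'E'
import cv2
t=cv2.imread('pics/10_scene.png')
cv2.imwrite('pics/10c.png',cv2.resize(t[240:370,300:460],None,fx=4,fy=4,interpolation=cv2.INTER_CUBIC))
E
```

```text
[0.6265 0.1099 0.0664] [-0.0005  0.6361  0.7716 -0.0005] [-0.5244  0.1668 -2.5834]
tool y ang 0.19199244216617983
wrist [[0.9817053048647125, 0.1904066453522166, -6.169437825081516e-05, -0.6361886475728471], [0.18194023309476604, -0.9379582347543638, 0.2951814720437234, 0.004708096955967256], [0.05614664711185611, -0.2897924416926579, -0.9554412042380754, 0.2025579245813651], [0.0, 0.0, 0.0, 1.0]]
scene
```

View pics/10c.png

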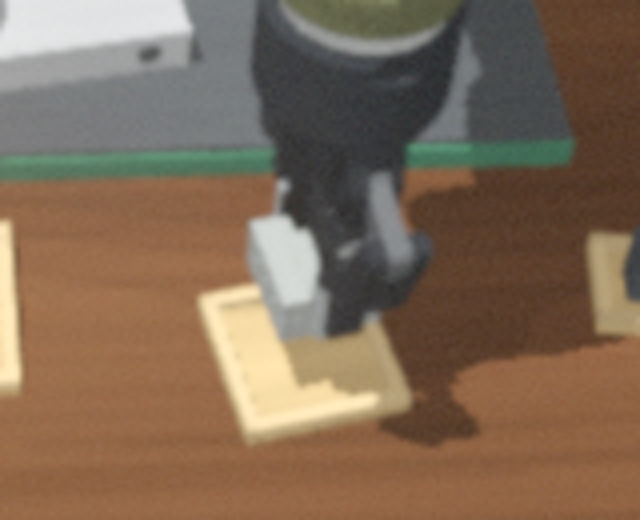

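View pics/10_wrist.png

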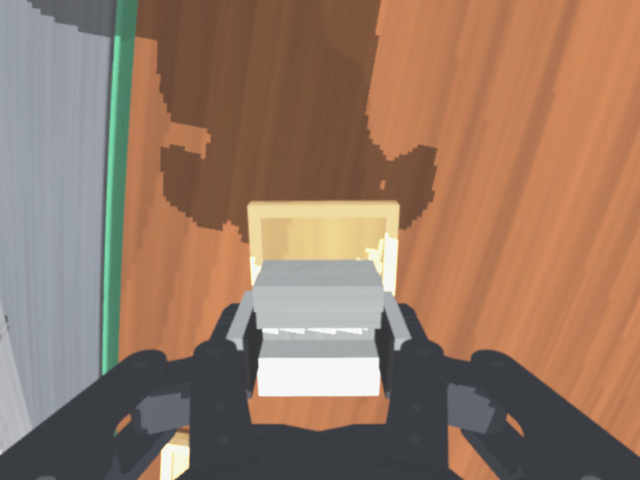

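```bash
python3 - <<'E'
from workcell import env
from h import *
s=env.get_state();print(s['tcp_pos'])
c=env.calibration('wrist')
P=onplane(c,[(248,202),(399,202)],.01);print(P,np.linalg.norm(P[1]-P[0]))
w=P[1]-P[0];w/=np.linalg.norm(w);print('yaw',np.arctan2(w[1],w[0]))
n=np.array([-w[1],w[0]]);mid=(P[0]+P[1])[:2]/2
print('centre cr',mid-n*.036)
z=s['tcp_pos'][2]-.0202
b=onplane(c,[(253,286),(384,287)],z+.026);print(np.linalg.norm(b[1]-b[0]))
print('centre blk',b.mean(0)[:2]-n*.022)
E
```

```text
[0.6278 0.1099 0.0679]
[[0.5887 0.1383 0.01  ]
 [0.6594 0.152  0.01  ]] 0.0719998450601987
yaw 0.1909859268129422
centre cr [0.6308 0.1098]
0.04361247325991919
centre blk [0.6284 0.1087]
```

servo_tool --increments '[{"claw": 1, "x": 0.08, "y": 0.04, "z": -0.4, "ax": 0, "ay": 0, "az": 0}, {"claw": 1, "x": 0, "y": 0, "z": -0.5, "ax": 0, "ay": 0, "az": 0}, {"claw": 1, "x": 0, "y": 0, "z": -0.4, "ax": 0, "ay": 0, "az": 0}, {"claw": 1, "x": 0, "y": 0, "z": -0.2, "ax": 0, "ay": 0, "az": 0}, {"claw": 1, "x": 0, "y": 0, "z": -0.05, "ax": 0, "ay": 0, "az": 0}]'

```text
clock: 13.2
tcp_pos: [0.6281, 0.1109, 0.0266]
orientation: [-0.001, 0.636, 0.772, -0.001]
wrist_force: [-1.0, -0.1, -3.4]
finger_gap: 0.043
```

servo_tool --increments '[{"claw": 1, "x": 0, "y": 0, "z": -0.06, "ax": 0, "ay": 0, "az": 0}, {"claw": 1, "x": 0, "y": 0, "z": 0, "ax": 0, "ay": 0, "az": 0}, {"claw": 1, "x": 0, "y": 0, "z": 0, "ax": 0, "ay": 0, "az": 0}]'

```text
clock: 13.5
tcp_pos: [0.6296, 0.111, 0.027]
orientation: [0.0, 0.636, 0.772, 0.0]
wrist_force: [-0.4, 1.3, -3.2]
finger_gap: 0.0425
```

Block is about 2 mm above the cradle floor. I'll lower it the last bit and release.

servo_tool --increments '[{"claw": 1, "x": 0, "y": 0, "z": -0.06, "ax": 0, "ay": 0, "az": 0}, {"claw": 1, "x": 0, "y": 0, "z": 0, "ax": 0, "ay": 0, "az": 0}, {"claw": 0.42, "x": 0, "y": 0, "z": 0, "ax": 0, "ay": 0, "az": 0}, {"claw": 0.36, "x": 0, "y": 0, "z": 0, "ax": 0, "ay": 0, "az": 0}, {"claw": 0.34, "x": 0, "y": 0, "z": 0.1, "ax": 0, "ay": 0, "az": 0}]'

```text
clock: 14.0
tcp_pos: [0.6294, 0.111, 0.0279]
orientation: [0.0, 0.636, 0.772, 0.0]
wrist_force: [0.2, -0.1, 0.4]
finger_gap: 0.0565
```

servo_tool --increments '[{"claw": 0.3, "x": 0, "y": 0, "z": 0.5, "ax": 0, "ay": 0, "az": 0}, {"claw": 0.2, "x": 0, "y": 0, "z": 1, "ax": 0, "ay": 0, "az": 0}, {"claw": 0, "x": 0, "y": 0, "z": 1, "ax": 0, "ay": 0, "az": 0}, {"claw": 0, "x": -0.3, "y": -0.4, "z": 1, "ax": 0, "ay": 0, "az": 0}, {"claw": 0, "x": -0.6, "y": -0.8, "z": 1, "ax": 0, "ay": 0, "az": 0}]'

```text
clock: 14.5
tcp_pos: [0.6076, 0.0817, 0.1424]
orientation: [0.001, 0.635, 0.772, 0.001]
wrist_force: [0.3, -0.8, -0.6]
finger_gap: 0.0856
```

```bash
python3 snap.py 11 wrist scene;python3 - <<'E'
import cv2
t=cv2.imread('pics/11_scene.png')
cv2.imwrite('pics/11c.png',cv2.resize(t[240:370,300:460],None,fx=4,fy=4,interpolation=cv2.INTER_CUBIC))
E
```

```text
[0.6076 0.0817 0.1424] [0.0009 0.6353 0.7723 0.001 ] [ 0.3438 -0.8095 -0.5741]
tool y ang 0.19405974029707918
wrist [[0.9812959491594088, 0.19246343246565997, 0.00401090100489637, -0.6127725384694507], [0.18270188624659245, -0.937685413018353, 0.2955775481570587, -0.04125884022957971], [0.060648832843443384, -0.2893162514898489, -0.9553103295257467, 0.2652802347685249], [0.0, 0.0, 0.0, 1.0]]
scene
```

View pics/11c.png

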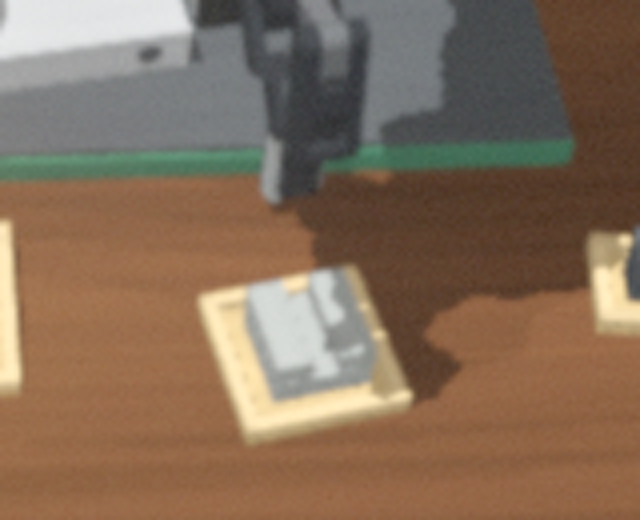

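View pics/11_wrist.png

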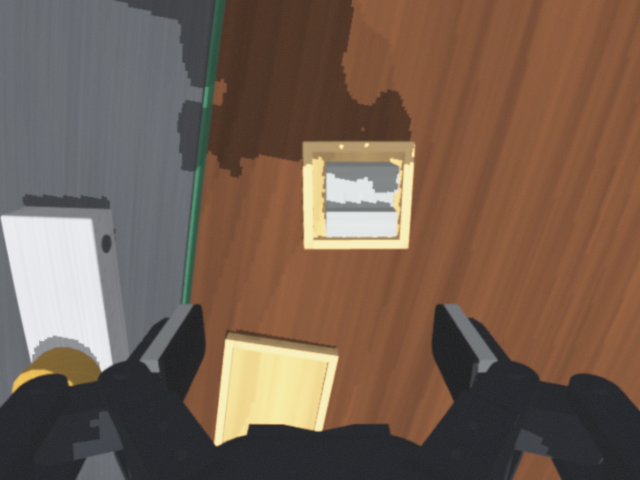

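servo_tool --increments '[{"claw": 0, "x": -0.9, "y": -0.75, "z": 0, "ax": 0, "ay": 0, "az": -0.1}, {"claw": 0, "x": -0.9, "y": -0.75, "z": 0, "ax": 0, "ay": 0, "az": -0.1}, {"claw": 0, "x": -0.9, "y": -0.75, "z": 0, "ax": 0, "ay": 0, "az": -0.1}, {"claw": 0, "x": -0.9, "y": -0.75, "z": 0, "ax": 0, "ay": 0, "az": 0}, {"claw": 0, "x": -0.9, "y": -0.75, "z": 0, "ax": 0, "ay": 0, "az": 0}]'

```text
clock: 15.1
tcp_pos: [0.4936, -0.0131, 0.1403]
orientation: [0.0, 0.652, 0.758, 0.0]
wrist_force: [0.1, -1.4, 0.6]
finger_gap: 0.0855
```

servo_tool --increments '[{"claw": 0, "x": -0.9, "y": -0.75, "z": 0, "ax": 0, "ay": 0, "az": 0}, {"claw": 0, "x": -0.5, "y": -0.4, "z": -0.4, "ax": 0, "ay": 0, "az": 0}, {"claw": 0, "x": 0, "y": 0, "z": 0, "ax": 0, "ay": 0, "az": 0}, {"claw": 0, "x": 0, "y": 0, "z": 0, "ax": 0, "ay": 0, "az": 0}]'

```text
clock: 15.5
tcp_pos: [0.4597, -0.0415, 0.1305]
orientation: [0.0, 0.652, 0.758, 0.0]
wrist_force: [0.6, -0.6, 0.4]
finger_gap: 0.0854
```

```bash
python3 snap.py 12 wrist
```

```text
[ 0.4597 -0.0415  0.1305] [0.0003 0.6523 0.758  0.0004] [ 0.6143 -0.5819  0.3794]
tool y ang 0.14961103621034932
wrist [[0.9888841768684946, 0.1486697684880487, 0.00232049064426976, -0.4489451630738517], [0.14136531984608783, -0.944906516213813, 0.2952414638249314, -0.10738991945525798], [0.046086126805508845, -0.2916315750298397, -0.9554198518775303, 0.2338764896740398], [0.0, 0.0, 0.0, 1.0]]
```

View pics/12_wrist.png

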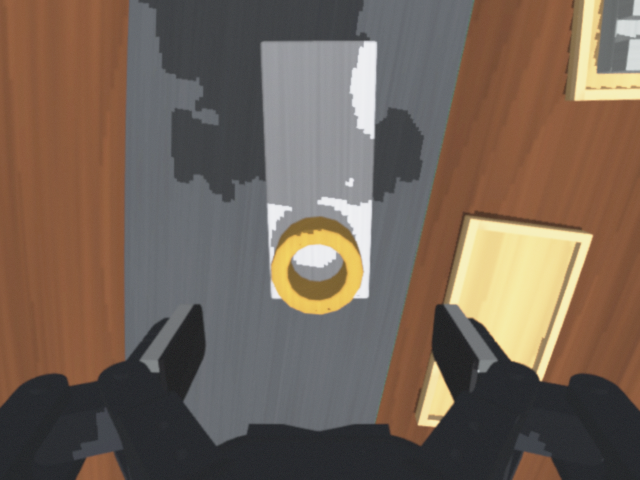

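```bash
python3 - <<'E'
from workcell import env
from h import *
s=env.get_state();print(s['tcp_pos'])
c=env.calibration('wrist')
P=onplane(c,[(271,271),(363,271),(317,314)],.071);print(P,np.linalg.norm(P[1]-P[0]),P[:2].mean(0), P[2][:2]+.024*np.array([-np.sin(.15),np.cos(.15)]))
rect('platecr',onplane(c,[(467,214),(592,233)]*2,.01))
rect('plate',onplane(c,[(262,41),(377,41),(369,297),(271,297)],.045))
E
```

```text
[ 0.4602 -0.0413  0.1306]
[[ 0.4371 -0.0456  0.071 ]
 [ 0.4832 -0.0386  0.071 ]
 [ 0.4638 -0.0662  0.071 ]] 0.046676468895057624 [ 0.4602 -0.0421  0.071 ] [ 0.4602 -0.0425]
platecr c [ 0.5986 -0.0132  0.01  ] edges [88.5 88.5 88.5 88.5] ang01 0.0 ang03 0.0
plate c [ 0.4554 -0.0004  0.045 ] edges [ 56.7 138.7  58.  138.5] ang01 0.1495195022933363 ang03 -1.4177614282233102
```

servo_tool --increments '[{"claw": 0, "x": 0, "y": -0.04, "z": -0.6, "ax": 0, "ay": 0, "az": 0}, {"claw": 0, "x": 0, "y": 0, "z": -0.9, "ax": 0, "ay": 0, "az": 0}, {"claw": 0, "x": 0, "y": 0, "z": -0.75, "ax": 0, "ay": 0, "az": 0}, {"claw": 0, "x": 0, "y": 0, "z": -0.4, "ax": 0, "ay": 0, "az": 0}, {"claw": 0, "x": 0, "y": 0, "z": 0, "ax": 0, "ay": 0, "az": 0}]'

```text
clock: 16.05
tcp_pos: [0.459, -0.0418, 0.0628]
orientation: [-0.001, 0.652, 0.759, -0.0]
wrist_force: [-0.1, 0.4, -0.7]
finger_gap: 0.0856
```

servo_tool --increments '[{"claw": 0.4, "x": 0, "y": 0, "z": 0, "ax": 0, "ay": 0, "az": 0}, {"claw": 0.8, "x": 0, "y": 0, "z": 0, "ax": 0, "ay": 0, "az": 0}, {"claw": 1, "x": 0, "y": 0, "z": 0, "ax": 0, "ay": 0, "az": 0}, {"claw": 1, "x": 0, "y": 0, "z": 0, "ax": 0, "ay": 0, "az": 0}, {"claw": 1, "x": 0, "y": 0, "z": 0, "ax": 0, "ay": 0, "az": 0}]'

```text
clock: 16.55
tcp_pos: [0.4603, -0.0427, 0.0651]
orientation: [0.001, 0.652, 0.758, 0.001]
wrist_force: [-1.2, 0.5, 5.4]
finger_gap: 0.0456
```

servo_tool --increments '[{"claw": 1, "x": 0, "y": 0, "z": 0, "ax": 0, "ay": 0, "az": 0}, {"claw": 1, "x": 0, "y": 0, "z": 0, "ax": 0, "ay": 0, "az": 0}, {"claw": 1, "x": 0, "y": 0, "z": 0.2, "ax": 0, "ay": 0, "az": 0}, {"claw": 1, "x": 0, "y": 0, "z": 0.5, "ax": 0, "ay": 0, "az": 0}, {"claw": 1, "x": 0, "y": 0, "z": 1, "ax": 0, "ay": 0, "az": 0}]'

```text
clock: 17.05
tcp_pos: [0.4572, -0.042, 0.1052]
orientation: [-0.002, 0.652, 0.758, -0.001]
wrist_force: [0.2, -0.2, -2.6]
finger_gap: 0.0458
```

```bash
python3 snap.py 13 wrist scene;python3 - <<'E'
import cv2
t=cv2.imread('pics/13_scene.png')
cv2.imwrite('pics/13c.png',cv2.resize(t[160:280,240:400],None,fx=4,fy=4,interpolation=cv2.INTER_CUBIC))
E
```

```text
[ 0.4572 -0.042   0.1052] [-0.0021  0.6521  0.7581 -0.001 ] [ 0.1515 -0.1981 -2.6139]
tool y ang 0.15011763555007884
wrist [[0.9888141487089076, 0.14912412900204394, -0.002928047550915879, -0.4457155465097017], [0.14340716917221022, -0.9451433223886765, 0.29349358421285493, -0.10090813955800332], [0.040999550523045374, -0.29063051163543874, -0.9559565589311221, 0.21214182403814932], [0.0, 0.0, 0.0, 1.0]]
scene
```

View pics/13c.png

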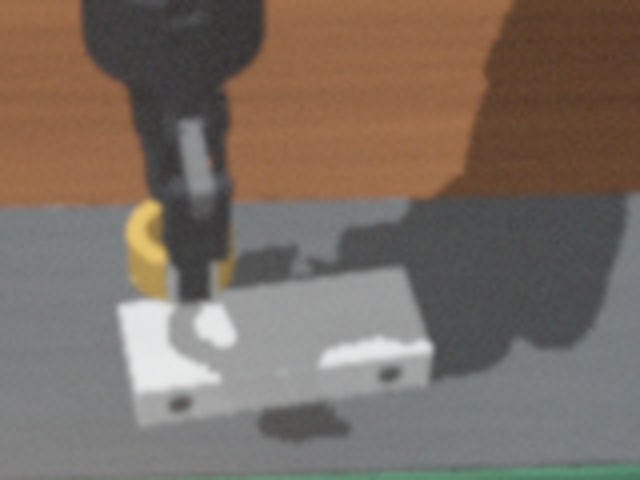

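View pics/13_wrist.png

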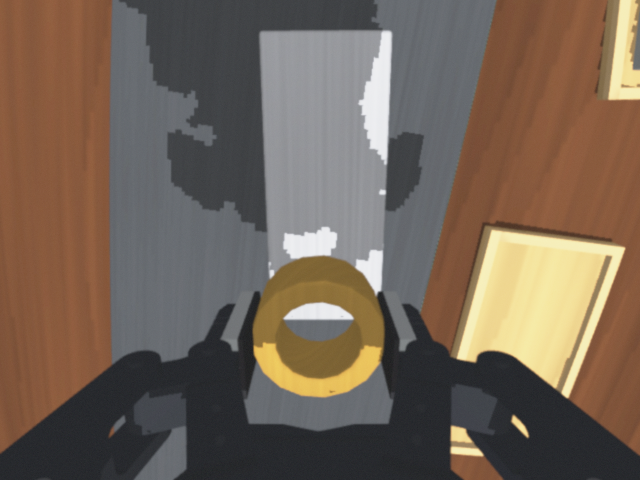

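servo_tool --increments '[{"claw": 1, "x": 0.3, "y": -0.5, "z": 0.7, "ax": 0, "ay": 0, "az": 0}, {"claw": 1, "x": 0.55, "y": -1, "z": 0.5, "ax": 0, "ay": 0, "az": 0}, {"claw": 1, "x": 0.55, "y": -1, "z": 0, "ax": 0, "ay": 0, "az": 0}, {"claw": 1, "x": 0.55, "y": -1, "z": 0, "ax": 0, "ay": 0, "az": 0}, {"claw": 1, "x": 0.55, "y": -1, "z": 0, "ax": 0, "ay": 0, "az": 0}]'

```text
clock: 17.65
tcp_pos: [0.5218, -0.1558, 0.1353]
orientation: [-0.0, 0.652, 0.758, -0.0]
wrist_force: [0.1, 0.7, -1.9]
finger_gap: 0.0456
```

servo_tool --increments '[{"claw": 1, "x": 0.55, "y": -1, "z": 0, "ax": 0, "ay": 0, "az": 0}, {"claw": 1, "x": 0.55, "y": -1, "z": 0, "ax": 0, "ay": 0, "az": 0}, {"claw": 1, "x": 0.55, "y": -1, "z": 0, "ax": 0, "ay": 0, "az": 0}, {"claw": 1, "x": 0.55, "y": -1, "z": 0, "ax": 0, "ay": 0, "az": 0}, {"claw": 1, "x": 0.55, "y": -1, "z": 0, "ax": 0, "ay": 0, "az": 0}]'

```text
clock: 18.15
tcp_pos: [0.5904, -0.2808, 0.1346]
orientation: [-0.001, 0.652, 0.758, -0.0]
wrist_force: [0.2, -0.1, -1.3]
finger_gap: 0.0453
```

servo_tool --increments '[{"claw": 1, "x": 0.42, "y": -0.85, "z": 0, "ax": 0, "ay": 0, "az": 0}, {"claw": 1, "x": 0, "y": 0, "z": -0.6, "ax": 0, "ay": 0, "az": 0}, {"claw": 1, "x": 0, "y": 0, "z": -0.4, "ax": 0, "ay": 0, "az": 0}, {"claw": 1, "x": 0, "y": 0, "z": 0, "ax": 0, "ay": 0, "az": 0}, {"claw": 1, "x": 0, "y": 0, "z": 0, "ax": 0, "ay": 0, "az": 0}]'

```text
clock: 18.65
tcp_pos: [0.6002, -0.3003, 0.1104]
orientation: [-0.001, 0.652, 0.758, -0.0]
wrist_force: [0.2, -0.5, -1.6]
finger_gap: 0.0456
```

```bash
python3 snap.py 14 wrist scene top;python3 - <<'E'
import cv2
t=cv2.imread('pics/14_scene.png')
cv2.imwrite('pics/14c.png',cv2.resize(t[240:370,70:230],None,fx=4,fy=4,interpolation=cv2.INTER_CUBIC))
E
```

```text
[ 0.6002 -0.3003  0.1104] [-0.0011  0.6518  0.7584 -0.0001] [ 0.2369 -0.4887 -1.6138]
tool y ang 0.15082903516869806
wrist [[0.9887172437713483, 0.14979376486955448, -0.00019968824041574648, -0.5486767225261261], [0.14323903063104065, -0.9450608514011647, 0.2938410578064038, -0.3669877994602983], [0.04382684078357148, -0.2905543239311904, -0.955854273868052, 0.13446075373032726], [0.0, 0.0, 0.0, 1.0]]
scene 
top
```

View pics/14c.png

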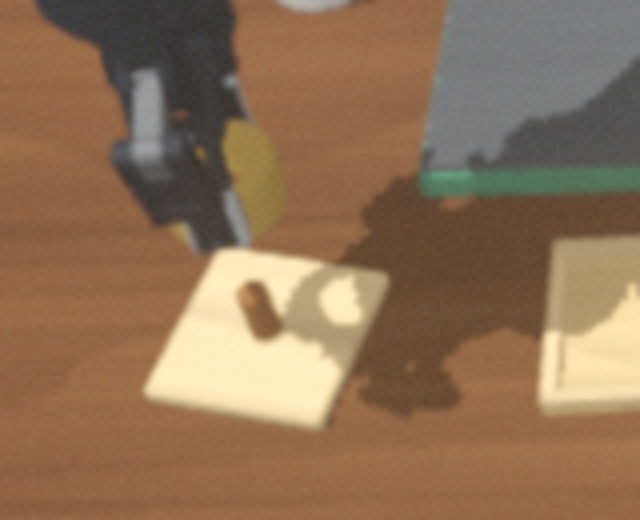

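View pics/14_wrist.png

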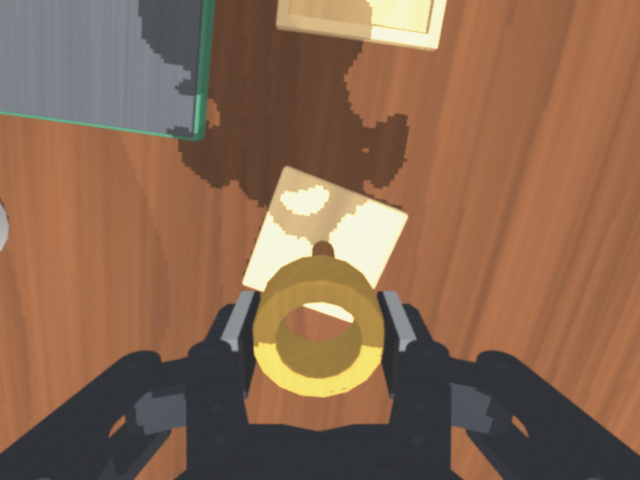

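```bash
python3 - <<'E'
from workcell import env
from h import *
s=env.get_state();print(s['tcp_pos'])
c=env.calibration('wrist')
rect('base',onplane(c,[(287,167),(408,215),(355,322),(243,283)],.008))
print('post top w',onplane(c,[(323,247)],.04))
P=onplane(c,[(252,335),(386,335),(319,396)],s['tcp_pos'][2]+.006);print(P,P[:2].mean(0), P[2][:2]+.024*np.array([-np.sin(.15),np.cos(.15)]))
print('scene post top',onplane(env.calibration('scene'),[(131.5,311.7)],.04))
E
```

```text
[ 0.6013 -0.301   0.1121]
base c [ 0.6056 -0.3054  0.008 ] edges [77.8 78.5 77.3 79.1] ang01 -0.22427286182400494 ang03 -1.808798605835187
post top w [[ 0.603  -0.2929  0.04  ]]
[[ 0.5784 -0.302   0.1181]
 [ 0.6244 -0.2951  0.1181]
 [ 0.6053 -0.324   0.1181]] [ 0.6014 -0.2986  0.1181] [ 0.6017 -0.3002]
scene post top [[ 0.6035 -0.3069  0.04  ]]
```

servo_tool --increments '[{"claw": 1, "x": 0.08, "y": -0.15, "z": -0.5, "ax": 0, "ay": 0, "az": 0}, {"claw": 1, "x": 0, "y": 0, "z": -0.8, "ax": 0, "ay": 0, "az": 0}, {"claw": 1, "x": 0, "y": 0, "z": -0.5, "ax": 0, "ay": 0, "az": 0}, {"claw": 1, "x": 0, "y": 0, "z": 0, "ax": 0, "ay": 0, "az": 0}, {"claw": 1, "x": 0, "y": 0, "z": 0, "ax": 0, "ay": 0, "az": 0}]'

```text
clock: 19.3
tcp_pos: [0.6027, -0.3048, 0.0659]
orientation: [-0.0, 0.652, 0.758, -0.0]
wrist_force: [-0.5, 0.7, -3.0]
finger_gap: 0.0455
```

```bash
python3 snap.py 15 wrist scene;python3 - <<'E'
import cv2
t=cv2.imread('pics/15_scene.png')
cv2.imwrite('pics/15c.png',cv2.resize(t[260:360,90:210],None,fx=5,fy=5,interpolation=cv2.INTER_CUBIC))
t=cv2.imread('pics/15_wrist.png')
cv2.imwrite('pics/15d.png',cv2.resize(t[200:440,200:440],None,fx=2.4,fy=2.4,interpolation=cv2.INTER_CUBIC))
E
```

```text
[ 0.6027 -0.3048  0.0659] [-0.0005  0.652   0.7582 -0.    ] [-0.4573  0.6505 -3.0075]
tool y ang 0.1503205320639991
wrist [[0.9887866553939126, 0.14933321188957066, 0.0007361668731995126, -0.5507331806320063], [0.14248623499609034, -0.9449033037449712, 0.29471243511002027, -0.3581125063756373], [0.04470596102936982, -0.2913028293693413, -0.9555857045026666, 0.08975541422758579], [0.0, 0.0, 0.0, 1.0]]
scene
```

View pics/15c.png

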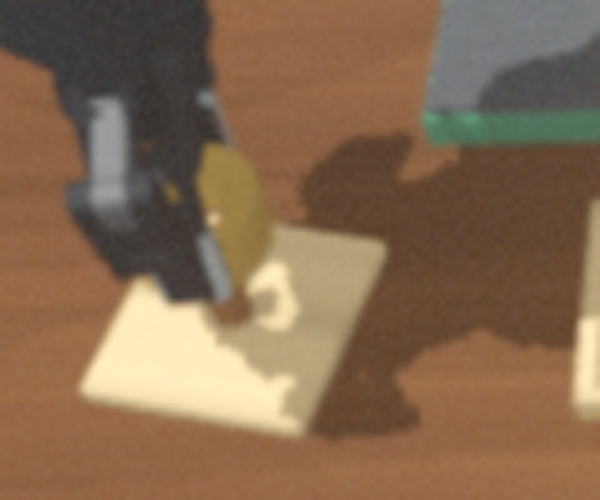

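View pics/15d.png

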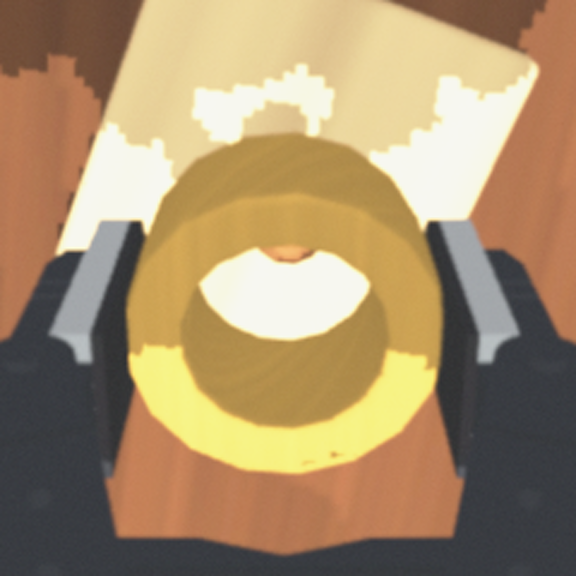

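```bash
python3 - <<'E'
from workcell import env
from h import *
s=env.get_state();print(s['tcp_pos'])
c=env.calibration('wrist')
n=np.array([-np.sin(.15),np.cos(.15)])
p=onplane(c,[(320.5,309.3)],.04)[0][:2];print('post near edge',p,'centre',p+n*.005)
P=onplane(c,[(253,330),(385,330),(319,396)],s['tcp_pos'][2]+.006);print('ring',P[:2].mean(0),P[2][:2]+.024*n)
E
```

```text
[ 0.6035 -0.3053  0.0672]
post near edge [ 0.6056 -0.3103] centre [ 0.6048 -0.3054]
ring [ 0.6034 -0.301   0.0732] [ 0.6039 -0.3046]
```

servo_tool --increments '[{"claw": 1, "x": 0.05, "y": -0.05, "z": -0.3, "ax": 0, "ay": 0, "az": 0}, {"claw": 1, "x": 0, "y": 0, "z": -0.4, "ax": 0, "ay": 0, "az": 0}, {"claw": 1, "x": 0, "y": 0, "z": -0.4, "ax": 0, "ay": 0, "az": 0}, {"claw": 1, "x": 0, "y": 0, "z": -0.25, "ax": 0, "ay": 0, "az": 0}, {"claw": 1, "x": 0, "y": 0, "z": 0, "ax": 0, "ay": 0, "az": 0}]'

```text
clock: 19.9
tcp_pos: [0.6031, -0.3055, 0.0306]
orientation: [-0.002, 0.652, 0.758, -0.0]
wrist_force: [-0.4, -0.1, -2.5]
finger_gap: 0.0458
```

servo_tool --increments '[{"claw": 1, "x": 0, "y": 0, "z": -0.06, "ax": 0, "ay": 0, "az": 0}, {"claw": 1, "x": 0, "y": 0, "z": -0.04, "ax": 0, "ay": 0, "az": 0}, {"claw": 1, "x": 0, "y": 0, "z": 0, "ax": 0, "ay": 0, "az": 0}]'

```text
clock: 20.2
tcp_pos: [0.6044, -0.3064, 0.0303]
orientation: [0.0, 0.652, 0.758, 0.0]
wrist_force: [0.3, -0.3, -3.6]
finger_gap: 0.0457
```

servo_tool --increments '[{"claw": 1, "x": 0, "y": 0, "z": -0.06, "ax": 0, "ay": 0, "az": 0}, {"claw": 1, "x": 0, "y": 0, "z": 0, "ax": 0, "ay": 0, "az": 0}, {"claw": 0.38, "x": 0, "y": 0, "z": 0, "ax": 0, "ay": 0, "az": 0}, {"claw": 0.3, "x": 0, "y": 0, "z": 0, "ax": 0, "ay": 0, "az": 0}, {"claw": 0.2, "x": 0, "y": 0, "z": 0.1, "ax": 0, "ay": 0, "az": 0}]'

```text
clock: 20.7
tcp_pos: [0.6043, -0.3063, 0.0313]
orientation: [0.0, 0.652, 0.758, 0.0]
wrist_force: [0.5, -0.2, -0.0]
finger_gap: 0.068
```

servo_tool --increments '[{"claw": 0.1, "x": 0, "y": 0, "z": 0.5, "ax": 0, "ay": 0, "az": 0}, {"claw": 0, "x": 0, "y": 0, "z": 1, "ax": 0, "ay": 0, "az": 0}, {"claw": 0, "x": 0, "y": 0, "z": 1, "ax": 0, "ay": 0, "az": 0}, {"claw": 0, "x": -0.3, "y": 0.5, "z": 1, "ax": 0, "ay": 0, "az": 0}, {"claw": 0, "x": -0.55, "y": 1, "z": 1, "ax": 0, "ay": 0, "az": 0}]'

```text
clock: 21.2
tcp_pos: [0.5837, -0.2702, 0.1457]
orientation: [0.002, 0.653, 0.758, 0.0]
wrist_force: [0.4, -0.1, 0.7]
finger_gap: 0.0854
```

```bash
python3 snap.py 16 wrist scene;python3 - <<'E'
import cv2
t=cv2.imread('pics/16_scene.png')
cv2.imwrite('pics/16c.png',cv2.resize(t[260:360,90:210],None,fx=5,fy=5,interpolation=cv2.INTER_CUBIC))
E
```

```text
[ 0.5837 -0.2702  0.1457] [0.0016 0.6527 0.7576 0.0002] [ 0.4064 -0.1144  0.6554]
tool y ang 0.14851814656470097
wrist [[0.9890510314204061, 0.1475293759337934, 0.0036249803884826986, -0.5382281300089323], [0.1397890240604053, -0.9444662837720684, 0.29739278331865865, -0.34487489648321645], [0.047297843486472424, -0.29362990660756055, -0.9547483395885876, 0.17471895224097558], [0.0, 0.0, 0.0, 1.0]]
scene
```

View pics/16c.png

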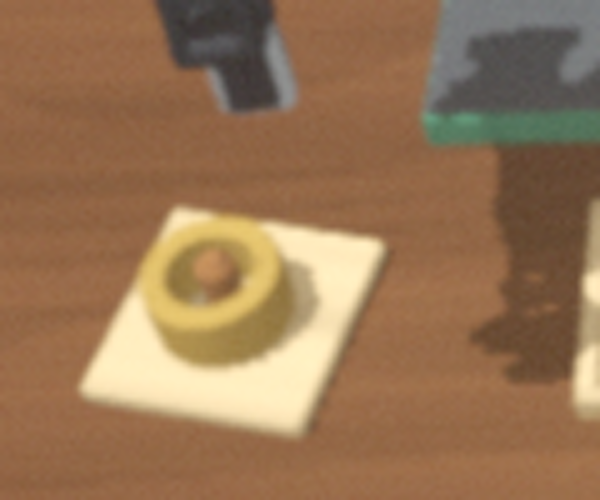

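View pics/16_wrist.png

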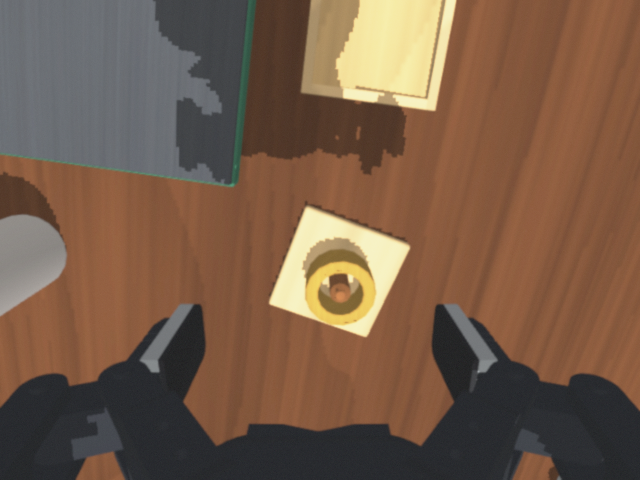

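servo_tool --increments '[{"claw": 0, "x": -0.47, "y": 0.98, "z": 0, "ax": 0, "ay": 0, "az": 0}, {"claw": 0, "x": -0.47, "y": 0.98, "z": 0, "ax": 0, "ay": 0, "az": 0}, {"claw": 0, "x": -0.47, "y": 0.98, "z": 0, "ax": 0, "ay": 0, "az": 0}, {"claw": 0, "x": -0.47, "y": 0.98, "z": 0, "ax": 0, "ay": 0, "az": 0}, {"claw": 0, "x": -0.47, "y": 0.98, "z": 0, "ax": 0, "ay": 0, "az": 0}]'

```text
clock: 21.8
tcp_pos: [0.524, -0.1458, 0.1439]
orientation: [0.0, 0.652, 0.758, 0.0]
wrist_force: [-0.3, -0.2, 0.0]
finger_gap: 0.085
```

servo_tool --increments '[{"claw": 0, "x": -0.47, "y": 0.98, "z": 0, "ax": 0, "ay": 0, "az": 0}, {"claw": 0, "x": -0.47, "y": 0.98, "z": 0, "ax": 0, "ay": 0, "az": 0}, {"claw": 0, "x": -0.47, "y": 0.98, "z": 0, "ax": 0, "ay": 0, "az": 0}, {"claw": 0, "x": -0.47, "y": 0.98, "z": 0, "ax": 0, "ay": 0, "az": 0}, {"claw": 0, "x": -0.47, "y": 0.98, "z": 0, "ax": 0, "ay": 0, "az": 0}]'

```text
clock: 22.3
tcp_pos: [0.4654, -0.0232, 0.1439]
orientation: [0.0, 0.652, 0.758, 0.0]
wrist_force: [0.9, 0.6, -0.0]
finger_gap: 0.0857
```

servo_tool --increments '[{"claw": 0, "x": -0.43, "y": 0.94, "z": 0, "ax": 0, "ay": 0, "az": 0}, {"claw": 0, "x": 0, "y": 0, "z": -0.4, "ax": 0, "ay": 0, "az": 0}, {"claw": 0, "x": 0, "y": 0, "z": 0, "ax": 0, "ay": 0, "az": 0}, {"claw": 0, "x": 0, "y": 0, "z": 0, "ax": 0, "ay": 0, "az": 0}]'

```text
clock: 22.7
tcp_pos: [0.4552, -0.0009, 0.1335]
orientation: [0.0, 0.652, 0.758, -0.0]
wrist_force: [0.4, -0.2, 0.1]
finger_gap: 0.0858
```

```bash
python3 snap.py 17 wrist
```

```text
[ 0.4552 -0.0009  0.1335] [ 0.0002  0.6522  0.758  -0.    ] [ 0.4373 -0.2007  0.0577]
tool y ang 0.14979440530880317
wrist [[0.9888625719328039, 0.14882290692199923, 0.0015988138497838205, -0.45046344283993045], [0.14170194923692553, -0.9447233083580189, 0.29566607554390767, -0.0695418698928081], [0.04551232155028017, -0.2921465608566459, -0.9552900164697307, 0.24910906506351763], [0.0, 0.0, 0.0, 1.0]]
```

View pics/17_wrist.png

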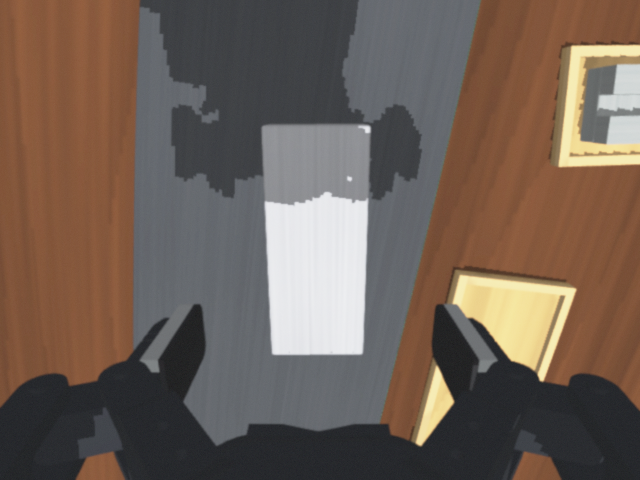

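```bash
python3 - <<'E'
from workcell import env
from h import *
s=env.get_state();print(s['tcp_pos'])
c=env.calibration('wrist')
rect('plate',onplane(c,[(263,125),(370,124.5),(363,354),(273,354)],.045))
P=onplane(c,[(459,269),(575,288)],.01)
w=P[1]-P[0];print(P,np.linalg.norm(w),np.arctan2(w[1],w[0]))
w/=np.linalg.norm(w);n=np.array([-w[1],w[0]])
print('cradle c',P.mean(0)[:2]-.084*n)
E
```

```text
[ 0.4554 -0.001   0.1337]
plate c [ 0.4552 -0.0007  0.045 ] edges [ 56.4 139.7  56.9 139.4] ang01 0.15050816657660424 ang03 -1.4162671704332515
[[ 0.5553 -0.0123  0.01  ]
 [ 0.6424 -0.0145  0.01  ]] 0.0871021109603096 -0.024585513686927424
cradle c [ 0.5968 -0.0974]
```

servo_tool --increments '[{"claw": 0, "x": 0, "y": 0, "z": -0.7, "ax": 0, "ay": 0, "az": 0}, {"claw": 0, "x": 0, "y": 0, "z": -1, "ax": 0, "ay": 0, "az": 0}, {"claw": 0, "x": 0, "y": 0, "z": -0.9, "ax": 0, "ay": 0, "az": 0}, {"claw": 0, "x": 0, "y": 0, "z": -0.7, "ax": 0, "ay": 0, "az": 0}, {"claw": 0, "x": 0, "y": 0, "z": -0.3, "ax": 0, "ay": 0, "az": 0}]'

```text
clock: 23.25
tcp_pos: [0.4542, -0.001, 0.0422]
orientation: [-0.001, 0.653, 0.758, -0.001]
wrist_force: [-0.9, -0.2, -0.6]
finger_gap: 0.0856
```

servo_tool --increments '[{"claw": 0, "x": 0, "y": 0, "z": -0.06, "ax": 0, "ay": 0, "az": 0}, {"claw": 0.3, "x": 0, "y": 0, "z": 0, "ax": 0, "ay": 0, "az": 0}, {"claw": 0.8, "x": 0, "y": 0, "z": 0, "ax": 0, "ay": 0, "az": 0}, {"claw": 1, "x": 0, "y": 0, "z": 0, "ax": 0, "ay": 0, "az": 0}, {"claw": 1, "x": 0, "y": 0, "z": 0, "ax": 0, "ay": 0, "az": 0}]' --newtons 80

```text
clock: 23.75
tcp_pos: [0.4554, -0.0006, 0.0434]
orientation: [0.001, 0.652, 0.758, 0.0]
wrist_force: [-1.1, 0.0, 4.7]
finger_gap: 0.0562
```

servo_tool --increments '[{"claw": 1, "x": 0, "y": 0, "z": 0, "ax": 0, "ay": 0, "az": 0}, {"claw": 1, "x": 0, "y": 0, "z": 0, "ax": 0, "ay": 0, "az": 0}, {"claw": 1, "x": 0, "y": 0, "z": 0.2, "ax": 0, "ay": 0, "az": 0}, {"claw": 1, "x": 0, "y": 0, "z": 0.5, "ax": 0, "ay": 0, "az": 0}, {"claw": 1, "x": 0, "y": 0, "z": 1, "ax": 0, "ay": 0, "az": 0}]'

```text
clock: 24.25
tcp_pos: [0.4526, 0.0002, 0.0836]
orientation: [-0.002, 0.652, 0.758, -0.001]
wrist_force: [-0.6, 0.2, -4.5]
finger_gap: 0.0562
```

```bash
python3 snap.py 18 wrist scene;python3 - <<'E'
import cv2
t=cv2.imread('pics/18_scene.png')
cv2.imwrite('pics/18c.png',cv2.resize(t[180:350,180:420],None,fx=3.3,fy=3.3,interpolation=cv2.INTER_CUBIC))
E
```

```text
[0.4526 0.0002 0.0836] [-0.0021  0.652   0.7582 -0.0011] [-0.5635  0.2199 -4.5157]
tool y ang 0.15040217630348418
wrist [[0.9887762438372225, 0.14937387041376102, -0.0029977426117244695, -0.4475240381857565], [0.14365630661670142, -0.945034350638045, 0.2937225590304166, -0.05412249085248266], [0.04104150572775668, -0.29085653328014, -0.9558860140497176, 0.20386257744226732], [0.0, 0.0, 0.0, 1.0]]
scene
```

View pics/18c.png

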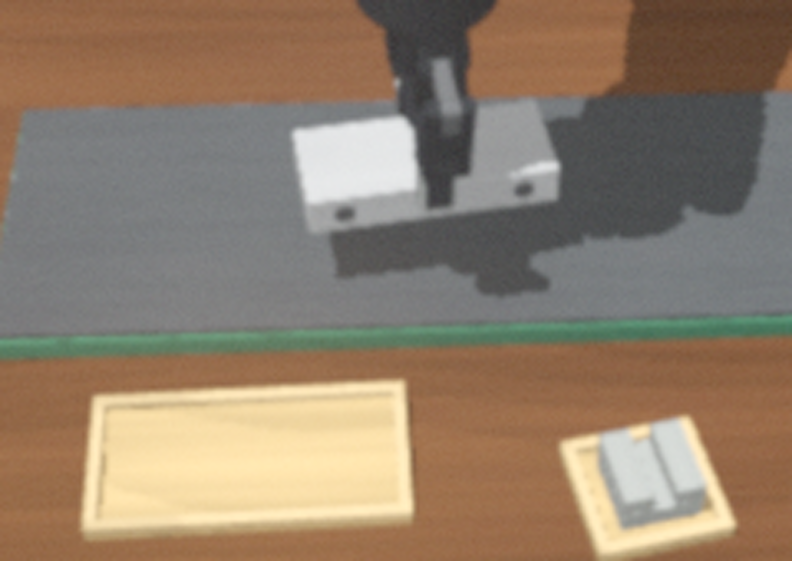

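View pics/18_wrist.png

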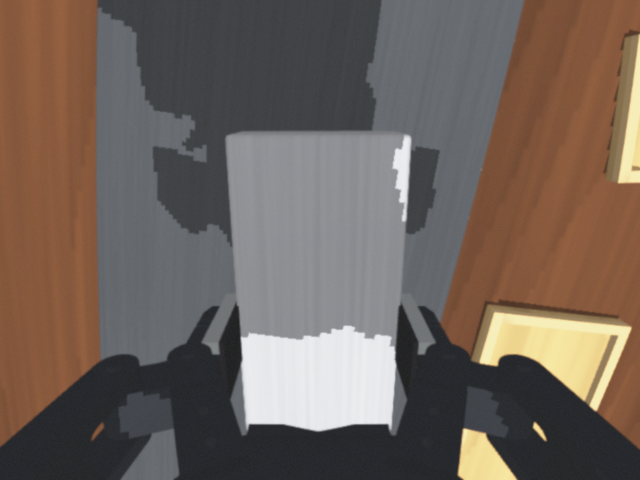

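```bash
python3 - <<'E'
from workcell import env
from h import *
c=env.calibration('scene')
rect('cr',onplane(c,(np.array([(95,396),(405,381),(413,516),(84,530)])+.5)/3.3-.5+[180,180],.01))
rect('blk',onplane(c,(np.array([(561,443),(687,418),(735,525),(602,553)])+.5)/3.3-.5+[180,180],.01))
E
```

```text
cr c [ 0.6002 -0.1002  0.01  ] edges [168.4  88.5 167.5  86.6] ang01 1.5880932829049452 ang03 0.02062504757840437
blk c [0.6279 0.1068 0.01  ] edges [71.  71.2 71.5 71. ] ang01 1.7630271959828874 ang03 0.2069650827806934
```

servo_tool --increments '[{"claw": 1, "x": 0.4, "y": -0.25, "z": 0.8, "ax": 0, "ay": 0, "az": -0.1}, {"claw": 1, "x": 0.9, "y": -0.6, "z": 0.5, "ax": 0, "ay": 0, "az": -0.15}, {"claw": 1, "x": 0.9, "y": -0.6, "z": 0, "ax": 0, "ay": 0, "az": -0.15}, {"claw": 1, "x": 0.9, "y": -0.6, "z": 0, "ax": 0, "ay": 0, "az": -0.15}, {"claw": 1, "x": 0.9, "y": -0.6, "z": 0, "ax": 0, "ay": 0, "az": -0.15}]'

```text
clock: 24.85
tcp_pos: [0.5551, -0.0669, 0.1159]
orientation: [-0.001, 0.689, 0.725, -0.0]
wrist_force: [-0.7, -0.6, -4.5]
finger_gap: 0.0558
```

servo_tool --increments '[{"claw": 1, "x": 0.9, "y": -0.6, "z": 0, "ax": 0, "ay": 0, "az": -0.15}, {"claw": 1, "x": 0.9, "y": -0.65, "z": -0.4, "ax": 0, "ay": 0, "az": -0.08}, {"claw": 1, "x": 0, "y": 0, "z": -0.5, "ax": 0, "ay": 0, "az": 0}, {"claw": 1, "x": 0, "y": 0, "z": -0.5, "ax": 0, "ay": 0, "az": 0}, {"claw": 1, "x": 0, "y": 0, "z": 0, "ax": 0, "ay": 0, "az": 0}]'

```text
clock: 25.35
tcp_pos: [0.5965, -0.0965, 0.0784]
orientation: [-0.003, 0.7, 0.714, -0.002]
wrist_force: [-0.7, -0.8, -5.5]
finger_gap: 0.0556
```

servo_tool --increments '[{"claw": 1, "x": 0, "y": 0, "z": 0, "ax": 0, "ay": 0, "az": 0}, {"claw": 1, "x": 0, "y": 0, "z": 0, "ax": 0, "ay": 0, "az": 0}]'

```text
clock: 25.55
tcp_pos: [0.5995, -0.0973, 0.0825]
orientation: [0.0, 0.7, 0.715, 0.0]
wrist_force: [-0.1, -0.0, -5.3]
finger_gap: 0.056
```

```bash
python3 snap.py 19 wrist scene;python3 - <<'E'
import cv2
t=cv2.imread('pics/19_scene.png')
cv2.imwrite('pics/19c.png',cv2.resize(t[240:350,180:330],None,fx=5,fy=5,interpolation=cv2.INTER_CUBIC))
E
```

```text
[ 0.5995 -0.0973  0.0825] [0.0002 0.6996 0.7145 0.0001] [-0.0813 -0.0028 -5.274 ]
tool y ang 0.02103430251827998
wrist [[0.9997857132887945, 0.020620741756080696, 0.0018200310563052419, -0.5977068480577511], [0.019164407805797114, -0.9552338188436418, 0.29523054857322373, -0.09349724312222775], [0.007826428116962974, -0.2951324047725403, -0.9554243092344404, 0.18794605124748326], [0.0, 0.0, 0.0, 1.0]]
scene
```

View pics/19c.png

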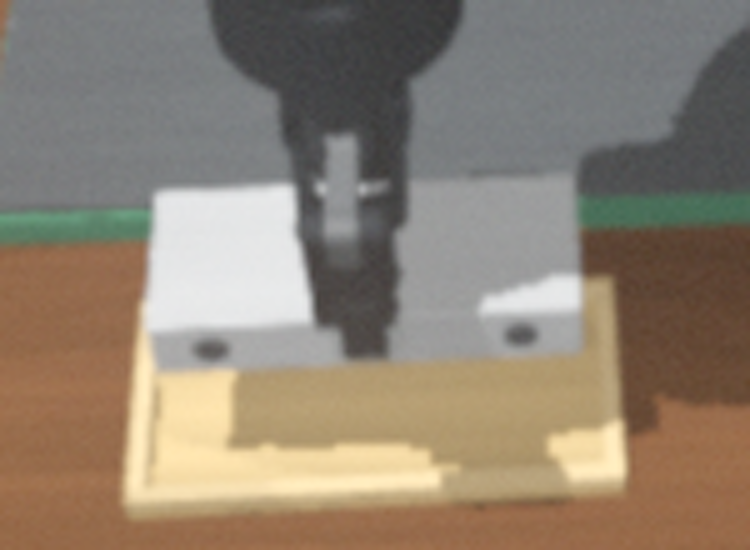

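View pics/19_wrist.png

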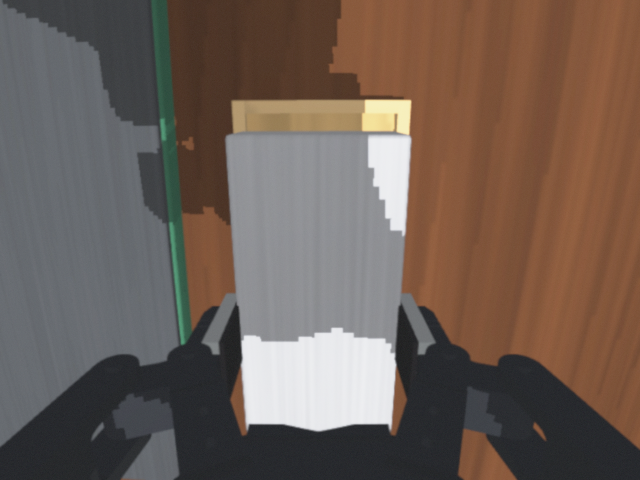

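```bash
python3 - <<'E'
from workcell import env
from h import *
s=env.get_state();print(s['tcp_pos'])
c=env.calibration('wrist')
P=onplane(c,[(233,101),(411,100)],.01)
w=P[1]-P[0];print(P,np.linalg.norm(w),'yaw',np.arctan2(w[1],w[0]))
w/=np.linalg.norm(w);n=np.array([-w[1],w[0]]);print('cr',P.mean(0)[:2]-.084*n)
z=s['tcp_pos'][2]-.0234+.025
Q=onplane(c,[(227.5,137),(410.5,137)],z);w=Q[1]-Q[0];print(np.linalg.norm(w),np.arctan2(w[1],w[0]))
w/=np.linalg.norm(w);n=np.array([-w[1],w[0]]);print('plate',Q.mean(0)[:2]-.07*n)
E
```

```text
[ 0.6    -0.0975  0.083 ]
[[ 0.5578 -0.0166  0.01  ]
 [ 0.6434 -0.0144  0.01  ]] 0.08569774821412726 yaw 0.026295857469272804
cr [ 0.6028 -0.0995]
0.05634746597924053 0.020375554974595225
plate [ 0.6005 -0.0986]
```

servo_tool --increments '[{"claw": 1, "x": 0.06, "y": -0.03, "z": -0.5, "ax": 0, "ay": 0, "az": 0}, {"claw": 1, "x": 0, "y": 0, "z": -0.6, "ax": 0, "ay": 0, "az": 0}, {"claw": 1, "x": 0, "y": 0, "z": -0.5, "ax": 0, "ay": 0, "az": 0}, {"claw": 1, "x": 0, "y": 0, "z": -0.25, "ax": 0, "ay": 0, "az": 0}, {"claw": 1, "x": 0, "y": 0, "z": -0.1, "ax": 0, "ay": 0, "az": 0}]'

```text
clock: 26.15
tcp_pos: [0.6005, -0.0983, 0.032]
orientation: [-0.001, 0.7, 0.714, -0.0]
wrist_force: [-0.3, 0.8, -4.7]
finger_gap: 0.0559
```

servo_tool --increments '[{"claw": 1, "x": 0, "y": 0, "z": -0.05, "ax": 0, "ay": 0, "az": 0}, {"claw": 1, "x": 0, "y": 0, "z": -0.05, "ax": 0, "ay": 0, "az": 0}, {"claw": 1, "x": 0, "y": 0, "z": 0, "ax": 0, "ay": 0, "az": 0}, {"claw": 1, "x": 0, "y": 0, "z": 0, "ax": 0, "ay": 0, "az": 0}]'

```text
clock: 26.55
tcp_pos: [0.6016, -0.0986, 0.0313]
orientation: [0.0, 0.7, 0.714, 0.0]
wrist_force: [0.2, -0.2, -5.7]
finger_gap: 0.0558
```

```bash
python3 snap.py 20 scene;python3 - <<'E'
import cv2
t=cv2.imread('pics/20_scene.png')
cv2.imwrite('pics/20c.png',cv2.resize(t[240:350,180:330],None,fx=5,fy=5,interpolation=cv2.INTER_CUBIC))
E
```

```text
[ 0.6016 -0.0986  0.0313] [0.0004 0.6998 0.7143 0.0002] [ 0.1767 -0.1635 -5.6812]
tool y ang 0.02043706762407993
scene
```

View pics/20c.png

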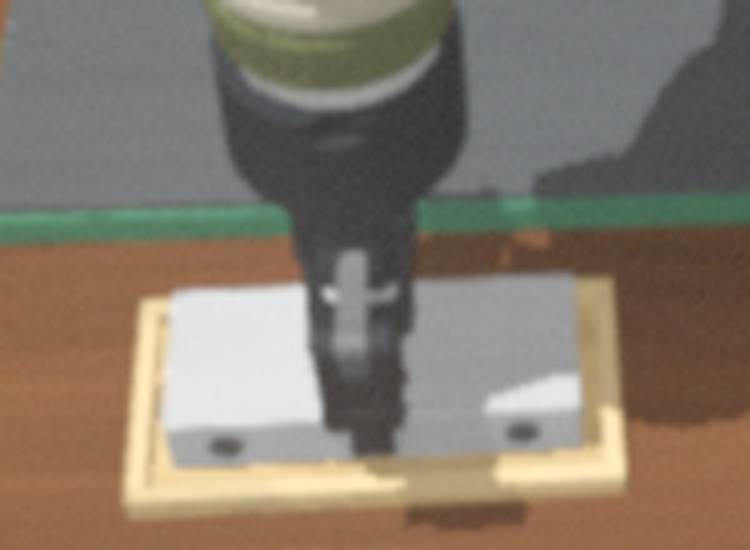

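servo_tool --increments '[{"claw": 1, "x": 0, "y": 0, "z": -0.06, "ax": 0, "ay": 0, "az": 0}, {"claw": 1, "x": 0, "y": 0, "z": -0.04, "ax": 0, "ay": 0, "az": 0}, {"claw": 1, "x": 0, "y": 0, "z": 0, "ax": 0, "ay": 0, "az": 0}, {"claw": 0.26, "x": 0, "y": 0, "z": 0, "ax": 0, "ay": 0, "az": 0}, {"claw": 0.2, "x": 0, "y": 0, "z": 0, "ax": 0, "ay": 0, "az": 0}]'

```text
clock: 27.1
tcp_pos: [0.602, -0.0987, 0.0291]
orientation: [0.001, 0.7, 0.714, 0.0]
wrist_force: [-0.4, -0.5, -0.6]
finger_gap: 0.068
```

servo_tool --increments '[{"claw": 0.15, "x": 0, "y": 0, "z": 0.2, "ax": 0, "ay": 0, "az": 0}, {"claw": 0.1, "x": 0, "y": 0, "z": 0.8, "ax": 0, "ay": 0, "az": 0}, {"claw": 0, "x": 0, "y": 0, "z": 1, "ax": 0, "ay": 0, "az": 0}, {"claw": 0, "x": 0, "y": 0, "z": 1, "ax": 0, "ay": 0, "az": 0}, {"claw": 0, "x": -0.5, "y": 0, "z": 1, "ax": 0, "ay": 0, "az": 0}]'

```text
clock: 27.6
tcp_pos: [0.5902, -0.0988, 0.1301]
orientation: [0.001, 0.7, 0.714, 0.001]
wrist_force: [-1.2, 0.0, 0.3]
finger_gap: 0.0855
```

servo_tool --increments '[{"claw": 0, "x": -1, "y": 0, "z": 1, "ax": 0, "ay": 0, "az": 0}, {"claw": 0, "x": -1, "y": 0, "z": 1, "ax": 0, "ay": 0, "az": 0}, {"claw": 0, "x": -1, "y": 0, "z": 1, "ax": 0, "ay": 0, "az": 0}, {"claw": 0, "x": -1, "y": 0, "z": 0.5, "ax": 0, "ay": 0, "az": 0}, {"claw": 0, "x": 0, "y": 0, "z": 0, "ax": 0, "ay": 0, "az": 0}]'

```text
clock: 28.1
tcp_pos: [0.4875, -0.0986, 0.2191]
orientation: [0.002, 0.7, 0.714, 0.001]
wrist_force: [0.3, -1.2, 0.3]
finger_gap: 0.0855
```

```bash
python3 snap.py 21 scene top wrist;python3 - <<'E'
import cv2
t=cv2.imread('pics/21_scene.png')
cv2.imwrite('pics/21c.png',cv2.resize(t[270:350,100:320],None,fx=3.6,fy=3.6,interpolation=cv2.INTER_CUBIC))
cv2.imwrite('pics/21d.png',cv2.resize(t[280:360,340:560],None,fx=3.6,fy=3.6,interpolation=cv2.INTER_CUBIC))
E
```

```text
[ 0.4875 -0.0986  0.2191] [0.0018 0.7001 0.7141 0.0007] [ 0.2872 -1.1883  0.3303]
tool y ang 0.019816938741642254
scene 
top 
wrist [[0.999798744536839, 0.019615302532517226, 0.004208364185610134, -0.48820467361960646], [0.01748988805307179, -0.9549941980022287, 0.29610840176862824, -0.13182159739850433], [0.009827219263449859, -0.29597520451659154, -0.9551450696480143, 0.3157333652334952], [0.0, 0.0, 0.0, 1.0]]
```

View pics/21c.png

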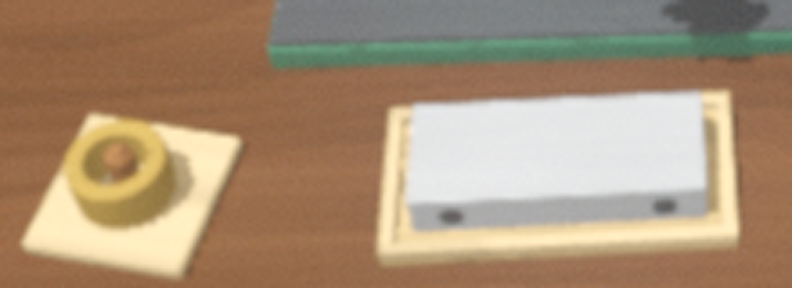

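View pics/21d.png

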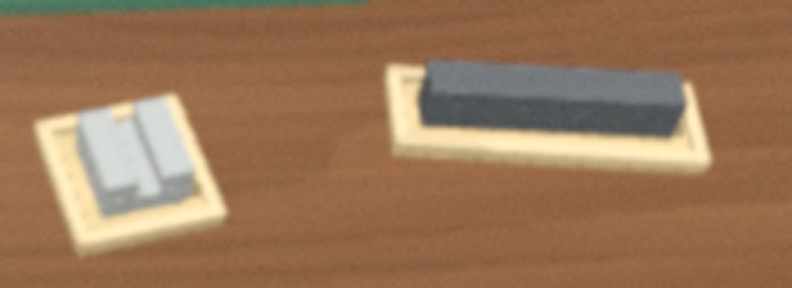

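View pics/21_top.png

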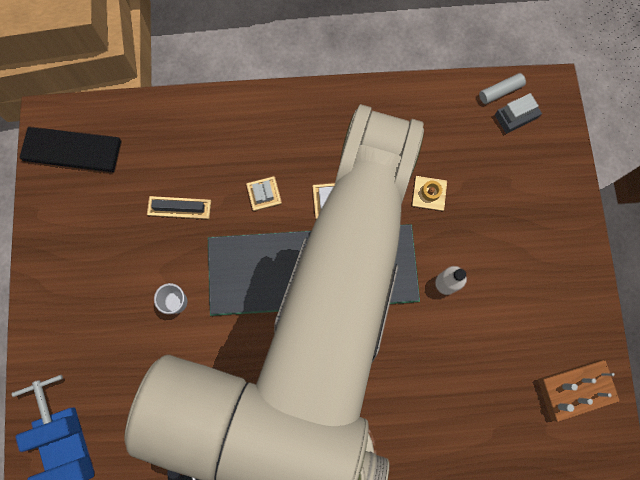

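```bash
python3 - <<'E'
from workcell import env
from h import *
c=env.calibration('scene')
def t(p,x,y): return (np.array(p,float)+.5)/3.6-.5+[x,y]
P=onplane(c,t([(422,124),(677,135)],340,280),.005);print('bar bottom',P,np.linalg.norm(P[1]-P[0]))
Q=onplane(c,t([(427,60),(684,74),(684,104),(425,91)],340,280),.035);rect('bar top',Q)
Q=onplane(c,t([(387,66),(689,85),(711,166),(394,151)],340,280),.01);rect('barcr',Q)
Q=onplane(c,t([(411,104),(702,93),(706,188),(408,203)],100,270),.030);rect('plate top',Q)
Q=onplane(c,t([(390,107),(732,91),(739,238),(379,258)],100,270),.010);rect('platecr',Q)
ct=env.calibration('top');im=cv2.imread('pics/21_top.png')
cv2.imwrite('pics/21e.png',cv2.resize(im[170:225,140:290],None,fx=5,fy=5,interpolation=cv2.INTER_CUBIC))
E
```

```text
bar bottom [[0.6055 0.2566 0.005 ]
 [0.6187 0.3838 0.005 ]] 0.12791266467246137
bar top c [0.6056 0.3169 0.035 ] edges [127.1  19.1 126.4  19.6] ang01 1.4569054828533836 ang03 -0.3056485701972313
barcr c [0.6075 0.318  0.01  ] edges [153.5  49.9 155.8  52.8] ang01 1.452854846171389 ang03 -0.13533037656431918
plate top c [ 0.6002 -0.1003  0.03  ] edges [141.1  56.7 138.3  58.6] ang01 1.586726386220771 ang03 0.036513639359635384
platecr c [ 0.6003 -0.1001  0.01  ] edges [170.4  88.4 167.8  89.4] ang01 1.5948179786862067 ang03 0.019776409716464226
```

View pics/21e.png

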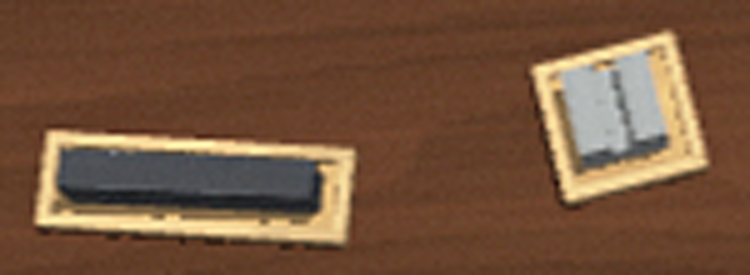

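View pics/21_wrist.png

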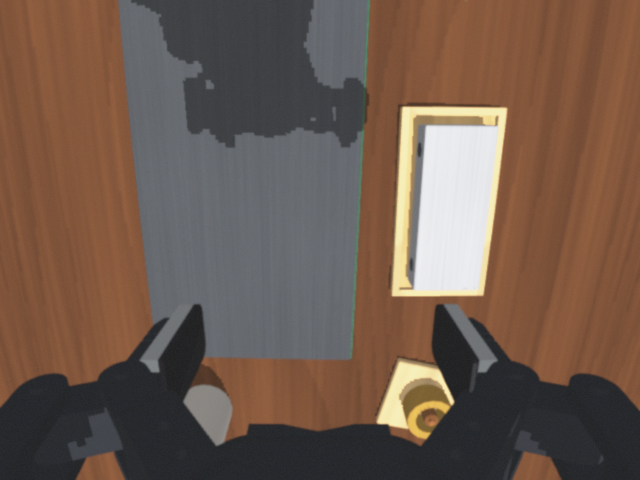

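All four pieces lie inside their places and at the right heights. The bottle and tin have not moved, and the gripper is clear and open, so I'm handing in.

```bash
python3 - <<'E'
from workcell import env
s=env.get_state();print(s['clock'],abs(s['qvel']).max())
print(env.hand_in())
E
```

```text
28.25 0.026315338748859995
the job is handed in; nothing more can be done
None
```

I took the stack apart from the top down and put all four pieces away in the order asked: bar, slotted block, ring over the post, then the wide plate. I handed the job in at 28.3 s of the 115 s allowed.

**Pieces:** The last pictures show each one right way up and let go.
- **Bar and plate:** The scene camera puts both within about 2 mm of their cradle centres. Their measured sizes fit them lying on the recess floors.
- **Block:** I only checked it by eye, from the scene and top pictures. It sits inside its recess, slot up.
- **Ring:** I only checked it by eye. It lies flat on the base, around the post.

**Bystanders:** The bottle and tin appear at the same place in the top picture as at the start.

**Forces:** The wrist force readings stayed under about 6 N throughout.

**Disagreements:** The cameras differed by 2–5 mm on some cradle and post positions, and one wrist view gave the plate cradle's turn about 0.05 rad off. A closer wrist view of each place before lowering settled these to within the 8 mm of free play. In the last scene picture, one short edge of the bar gave a direction that didn't fit. Its long side was within 0.005 rad of the cradle's, so I put it down to the pixel reading.

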